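# Make up a two-tier desk caddy with a stapling kit and a paper kit

## Task

Make up the two-tier caddy. First lay the stapling kit, the box of staples and the green staple remover, in the grey lower tray; then set the blue upper tray level on top so that each of the four posts comes up through its own corner hole and the tray sits fully down on the post shoulders; and only then put the paper kit, the eraser and the large black binder clip, into the seated blue tray, leaving the clip standing on its spine. Let go of everything and leave the sticky notes, tape roll and glue stick where they are.

Things in the scene. Friction and masses are not known exactly. Their poses are not given: they have to be found in the camera images.
- lower_tray: Fixed grey tray, 112 (x) x 196 (y) mm; origin: centre of its underside, on the worktop. Open well in the middle, 104 (x) x 150 (y) mm inside, floor at 6 mm, thin rim up to 14 mm. In its corners, outside the well, at x +-42, y +-87 mm, stand metal posts: 16 mm thick up to a shoulder at 36 mm, then a 9 mm pin with tapered tip up to 52 mm
- upper_tray: Loose blue tray, 0.3 kg, 112 (x) x 196 (y) mm; origin: centre of its underside. 13 mm through holes at x +-42, y +-87 mm. Well 104 x 150 mm, floor at 6 mm, rim to 14 mm, split at y = 0 by a wall 6 mm thick, top at 14 mm, into two bays. Grip on the wall's middle, black pad: 60 (x) x 10 (y) mm, top at 46 mm; pinch across y. Seated: origin 36 mm above the grey tray's; fits either way round
- staples_box: Small cream and blue-grey cardboard box of staples, 36 (x) x 52 (y) x 18 mm, 60 g, origin at the centre of its underside; pinch it across its x. Stapling kit: goes in the grey lower tray. All four kit things start in the cork-lined charcoal desk tray stuck to the worktop, its floor at z = 5 mm, thin walls up to 27 mm, 113 mm or more between them across
- staple_remover: Dark green jaw staple remover with a short grey end, 20 (x) x 59 (y) x 16 mm, 40 g, origin at the centre of its underside; pinch it across its x. Stapling kit: goes in the grey lower tray
- eraser: White eraser in a grey sleeve, 21 (x) x 48 (y) x 12 mm, 25 g, origin at the centre of its underside; pinch it across its x. Paper kit: goes in the blue upper tray
- binder_clip: Large black binder clip standing on its spine with its two wire arms up, 29 (x, over the arms) x 32 (y) x 36 mm high, 25 g, origin at the centre of its underside; the black body is about 16 mm thick in x and 18 mm high, the arms spread above it; the wire arms do not give and can be pinched across x. Paper kit: goes in the blue upper tray
- sticky_notes: Bystander: yellow pad of sticky notes, 76 x 77 x 17 mm, origin at the centre of its underside; leave it alone
- tape_roll: Bystander: roll of cream tape lying flat, 103 mm across, 25 mm high, origin at the centre of its underside; leave it alone
- glue_stick: Bystander: white glue stick with a grey cap standing upright, 26 mm across, 88 mm high, origin at the centre of its underside; leave it alone

How it is judged (in metres and radians):
On the way, in this order (a step that is already met when the one before it is completed fails the run):
1. box of staples and staple remover lie let go in the grey lower tray (x of staples_box in the frame of lower_tray between -0.046 and 0.046 m and y of staples_box in the frame of lower_tray between -0.069 and 0.069 m and z of staples_box in the frame of lower_tray between 0.003 and 0.01 m and angle between each of staples_box, staple_remover's own z axis and vertical below 0.15 rad and x of staple_remover in the frame of lower_tray between -0.046 and 0.046 m and y of staple_remover in the frame of lower_tray between -0.069 and 0.069 m and z of staple_remover in the frame of lower_tray between 0.003 and 0.01 m and contact force between the fingers and staples_box below 0.2 N and contact force between the fingers and staple_remover below 0.2 N), for 0.2 s.
2. blue tray seated on all four posts over them and let go (x of staples_box in the frame of lower_tray between -0.046 and 0.046 m and y of staples_box in the frame of lower_tray between -0.069 and 0.069 m and z of staples_box in the frame of lower_tray between 0.003 and 0.01 m and angle between each of staples_box, staple_remover's own z axis and vertical below 0.15 rad and x of staple_remover in the frame of lower_tray between -0.046 and 0.046 m and y of staple_remover in the frame of lower_tray between -0.069 and 0.069 m and z of staple_remover in the frame of lower_tray between 0.003 and 0.01 m and horizontal distance between upper_tray and lower_tray below 0.005 m and z of upper_tray in the frame of lower_tray between 0.033 and 0.039 m and angle between the x axis of upper_tray and the x axis of lower_tray, either way round below 0.06 rad and angle between upper_tray's own z axis and vertical below 0.05 rad and contact force between the fingers and upper_tray below 0.2 N), for 0.2 s.
3. eraser and standing binder clip let go in the seated blue tray (x of staples_box in the frame of lower_tray between -0.046 and 0.046 m and y of staples_box in the frame of lower_tray between -0.069 and 0.069 m and z of staples_box in the frame of lower_tray between 0.003 and 0.01 m and angle between each of staples_box, staple_remover, eraser, binder_clip's own z axis and vertical below 0.15 rad and x of staple_remover in the frame of lower_tray between -0.046 and 0.046 m and y of staple_remover in the frame of lower_tray between -0.069 and 0.069 m and z of staple_remover in the frame of lower_tray between 0.003 and 0.01 m and horizontal distance between upper_tray and lower_tray below 0.005 m and z of upper_tray in the frame of lower_tray between 0.033 and 0.039 m and angle between the x axis of upper_tray and the x axis of lower_tray, either way round below 0.06 rad and angle between upper_tray's own z axis and vertical below 0.05 rad and x of eraser in the frame of upper_tray between -0.046 and 0.046 m and y of eraser in the frame of upper_tray between -0.069 and 0.069 m and z of eraser in the frame of upper_tray between 0.003 and 0.01 m and x of binder_clip in the frame of upper_tray between -0.046 and 0.046 m and y of binder_clip in the frame of upper_tray between -0.069 and 0.069 m and z of binder_clip in the frame of upper_tray between 0.003 and 0.01 m and contact force between the fingers and eraser below 0.2 N and contact force between the fingers and binder_clip below 0.2 N), for 0.2 s.
At the end, for the whole second after the job is handed in: Staples and remover flat in the grey tray's well, eraser flat and clip upright in the blue tray's (origins within 46, 69 mm of centre in x, y); blue tray seated, 33-39 mm above the grey one's origin, within 5 mm and 0.06 rad; all let go and still (all of step 3 and linear speed of each of staples_box, staple_remover, eraser, binder_clip, upper_tray below 0.01 m/s and contact force between the fingers and staples_box below 0.2 N and contact force between the fingers and staple_remover below 0.2 N and contact force between the fingers and upper_tray below 0.2 N); the robot touches nothing.
It fails at once if sticky_notes pushed more than 25 mm (distance of sticky_notes from where it was at the start of the episode above 0.025 m).
It fails at once if tape_roll pushed more than 25 mm (distance of tape_roll from where it was at the start of the episode above 0.025 m).
It fails at once if glue stick pushed more than 25 mm or knocked over (distance of glue_stick from where it was at the start of the episode above 0.025 m or angle between glue_stick's own z axis and vertical above 0.5 rad).
It also fails if it takes over 120 s, if anything falls off the work surface, if the arm or the gripper's body presses on something with over 40 N, if the wrist force passes 120 N, or if a joint passes its speed limit or range.

## Robot

A 6-joint arm with a two-finger parallel gripper is mounted at the origin on a cart in front of the work surface, level with it; the furniture and walls round the work are solid. World frame = base frame: x ahead of the robot, y to its left, z up, the work surface at z = 0. Lengths are in m, angles in degrees, forces in N, time in s.
With the tool pointing down it reaches from about 0.35 to 0.975 m from the base axis. Payload 4.9 kg.
Tool frame: the origin (TCP) lies between the finger pads; the fingertips stand 11 mm ahead of it and the grasp point (between the pads) lies 8 mm behind it (tip_extent is the distance from the TCP to the fingertips, in m); z points along the fingers, x is the direction in which the jaws open and shut, and the axes are right-handed (so a half turn about z gives the same grasp; the last joint's range is limited). The gripper opens to 85 mm and grips with 20 to 120 N. Pads are 22 mm wide; open, the fingers measure 114 mm over their backs; the gripper's body (76 mm by 85 mm) begins 54 mm behind the grasp point. The pads swing forward as they close: fully open they stand 13 mm farther back than shut.
Start: joints at [60.791, 3.019, 92.412, -0, 84.569, -6.818], TCP at [0.238, 0.578, 0.242] pointing down, gripper open.
Joint ranges: [-172.51, 172.51], [-57.92, 126.97], [3.15, 148.05], [-58.71, 238.71], [5.1, 150.11], [-179.66, 179.66]. Speed limits (degrees/s): [147.25, 147.25, 180, 180, 180, 180].

## Interface

Orientations are given as a 3x3 rotation matrix whose columns are the frame's x, y, z axes.
In Python, from plant import * gives the robot as it stands.
- The arm moves only by the tool send_rows, never from a script. Its argument "moves" is a list of rows, each an object of numbers: "x", "y", "z": the shift along the tool's x, y, z in m; "wx", "wy", "wz": the turn, a rotation vector about the tool's x, y, z in degrees. A call has 1 to 8 rows; each row shifts and turns the pose as measured when the row begins, along the tool's axes as they then stand; what a row does not reach is not made up. A row lasts 1/10 s, in which the tool goes at most 50 mm and 8.59 degrees, less where a joint would pass 70% of its speed; a pose out of reach is approached as far as the arm can. A call is refused whole if a number of a shift passes 0.05 or a number of a turn 8.59, either way. A call with a gripper value outside its range is refused whole. "claw" is the finger opening in m, from 0 to 0.0854, set as the call begins (left out, the last holds). The fingers move at their own pace and stop on an object; the grip force is fixed at half the most. Time passes only in rows, so rows that do not move let the fingers close. It gives the time, the measured TCP pose, the force and the opening at its end, in the units of the state.
- state(): the state, without advancing time (a new reading comes with each control period).
- get_image(name): name is "side" or "top"; returns a dict with "pixels" (384x512x3 uint8, red, green, blue), "depth" (384x512 float32, m along the optical axis (not along the pixel's ray), 0 where there is no reading), "fovy" (degrees; the focal length in pixels is half the picture's height over the tangent of half this angle, whatever the lens; pixels are square), "cx", "cy" (the principal point, pixels), "camera_from_world" (4x4, takes a point from world to camera coordinates). Camera axes: x right, y up, looking along -z (the intrinsics and any distortion apply to the point x, -y, -z); pixel columns grow to the right and rows downward; lengths in m; the calibration is good to about 2 mm. A picture is of the moment at which its call begins.
- finish_job(): hands the job in, once; it reports no verdict.
Trained networks look in the newest picture that a camera, given by its name, has taken for a name from the list of things; names that differ only in an ending like _2 or _b are one class to them, and where a whole thing is asked for, a point or a joint stands for the part that bears it (a point fixed in the world has none). Each returns a list of dicts, best first, with "confidence" (0 to 1); they miss things now and then, are a little off and sometimes report something else, mostly with a low value. They report only what shows in the picture. A call takes as long as a camera call.
- boxes_of(camera, label): "bbox" ([centre column, centre row, width, height] in pixels, round what is visible of it).
The state is a dict: "t": time; "q": joint angles; "qd": joint speeds; "tau": joint torques, N m; "eef_pos": TCP position; "ee_rot": TCP orientation; "contact_force": force on the tool from outside, world axes, zero at the start; "ft_torque": the same for the moment, N m; "opening": finger opening in m.
Only numpy, scipy, OpenCV 4.12 (cv2) and the standard library are available. Lean on these libraries where they do the work, as an engineer would, in place of code of your own. Each camera call takes 0.05 s, during which the arm holds its last target.

## Working session

There is one attempt and no reset: what is moved stays moved. The work goes in short steps, Python scripts to look and compute and a tool call to move; the robot and the scene stay as the last step left them, time stands still between calls to the robot, and variables do not carry over. Pictures are saved under pics/ and viewed, and the job is handed in when it is done.

Besides the shell and the picture viewer there is one more tool, called as name(argument=value, ...) on one line, values as JSON. send_rows: Moves the arm, as the interface text tells. Its arguments: {"type":"object","properties":{"moves":{"type":"array"},"claw":{"type":"number"}},"required":["moves"]}

```bash
mkdir -p pics; ls
python3 - <<'E'
from plant import *
import cv2,numpy as np
for n in("top","side"):
    g=get_image(n); cv2.imwrite(f"pics/{n}0.png",cv2.cvtColor(g["pixels"],cv2.COLOR_RGB2BGR)); np.savez(f"/tmp/{n}0.npz",**g)
    print(n,g["fovy"],g["cx"],g["cy"],np.round(g["camera_from_world"],3).tolist(), (g["depth"]>0).mean(), list(g))
    for l in "lower_tray upper_tray staples_box staple_remover eraser binder_clip sticky_notes tape_roll glue_stick".split():
        print(l,[(np.round(b["bbox"]).tolist(),round(b["confidence"],2)) for b in boxes_of(n,l)[:3]])
s=state(); print(s["t"],s["eef_pos"],np.round(s["ee_rot"],3).tolist(),s["opening"])
E
```

```text
pics
top 49.925763030470065 252.06637348526104 186.8674964899757 [[-0.006, -1.0, -0.012, -0.049], [0.99, -0.007, 0.138, -0.575], [-0.138, -0.012, 0.99, -1.091], [0.0, 0.0, 0.0, 1.0]] 0.996246337890625 ['pixels', 'depth', 'fovy', 'cx', 'cy', 'camera_from_world']
lower_tray [([348.0, 208.0, 72.0, 40.0], 0.89)]
upper_tray [([162.0, 217.0, 68.0, 45.0], 0.65)]
staples_box [([245.0, 192.0, 15.0, 17.0], 0.67), ([245.0, 220.0, 8.0, 9.0], 0.6), ([237.0, 150.0, 34.0, 32.0], 0.23)]
staple_remover [([286.0, 218.0, 8.0, 18.0], 0.64)]
eraser [([286.0, 193.0, 10.0, 15.0], 0.5)]
binder_clip [([242.0, 219.0, 6.0, 16.0], 0.42), ([243.0, 191.0, 16.0, 15.0], 0.41)]
sticky_notes [([238.0, 149.0, 35.0, 39.0], 0.77), ([245.0, 193.0, 15.0, 18.0], 0.28)]
tape_roll [([152.0, 154.0, 38.0, 37.0], 0.57)]
glue_stick [([188.0, 152.0, 15.0, 18.0], 0.42)]
side 42.48623722435826 255.84319851231595 194.30488937187542 [[-0.954, -0.3, 0.008, 0.531], [0.248, -0.774, 0.583, -0.201], [-0.168, 0.558, 0.812, -1.06], [0.0, 0.0, 0.0, 1.0]] 0.9958140055338541 ['pixels', 'depth', 'fovy', 'cx', 'cy', 'camera_from_world']
lower_tray [([302.0, 126.0, 59.0, 68.0], 0.58), ([270.0, 172.0, 20.0, 16.0], 0.19)]
upper_tray [([189.0, 244.0, 14.0, 28.0], 0.74), ([250.0, 312.0, 77.0, 96.0], 0.66)]
staples_box []
staple_remover [([298.0, 178.0, 29.0, 17.0], 0.71), ([303.0, 127.0, 56.0, 66.0], 0.4)]
eraser [([271.0, 171.0, 17.0, 17.0], 0.47)]
binder_clip [([285.0, 218.0, 13.0, 10.0], 0.66)]
sticky_notes [([205.0, 204.0, 37.0, 30.0], 0.83)]
tape_roll []
glue_stick [([191.0, 242.0, 17.0, 32.0], 0.82)]
1.0 [0.23807402 0.57786315 0.24230041] [[0.381, 0.925, 0.0], [0.925, -0.381, -0.0], [-0.0, 0.0, -1.0]] 0.08560272991464674
```

Run:
```python
import cv2
a=cv2.imread("pics/top0.png")[110:270,110:410]; cv2.imwrite("pics/t0c.png",cv2.resize(a,None,fx=2.66,fy=2.66,interpolation=cv2.INTER_CUBIC))
a=cv2.imread("pics/side0.png"); cv2.imwrite("pics/s0c.png",cv2.resize(a,None,fx=1.5,fy=1.5,interpolation=cv2.INTER_CUBIC))
```

```text
(no output)
```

View pics/t0c.png

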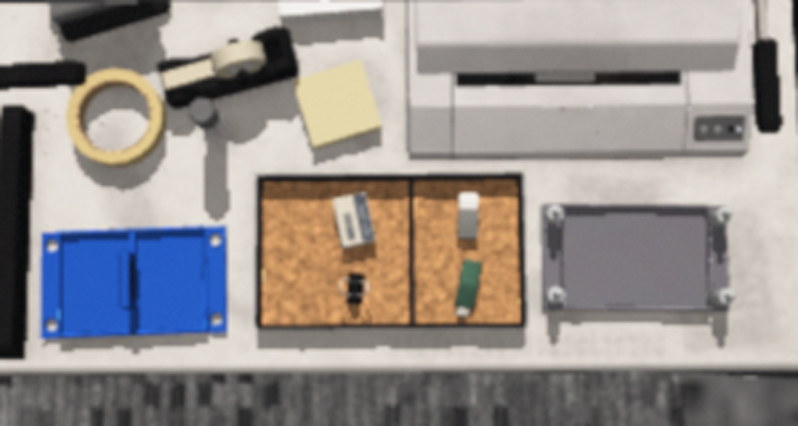

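View pics/s0c.png

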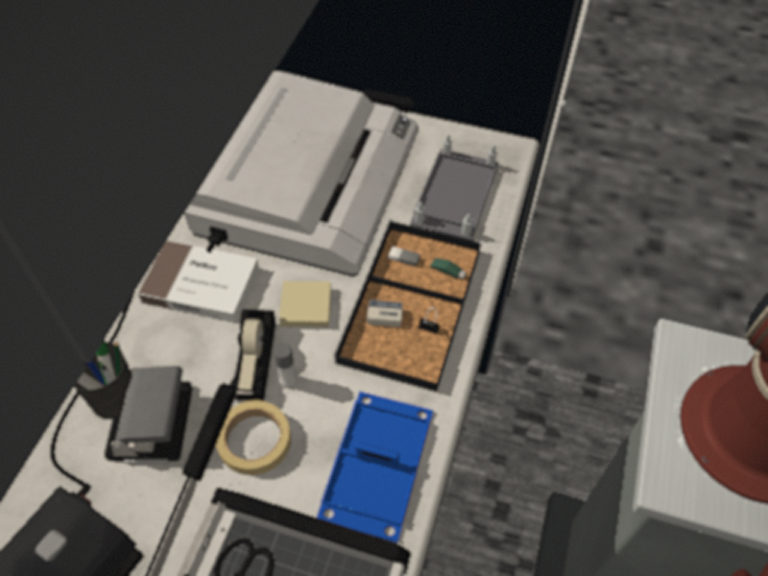

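```bash
cat > h.py <<'E'
import numpy as np, cv2
def cloud(g):
    d=g["depth"]; H,W=d.shape; f=H/2/np.tan(np.radians(float(g["fovy"]))/2)
    u,v=np.meshgrid(np.arange(W),np.arange(H))
    p=np.stack([(u-g["cx"])/f*d,-(v-g["cy"])/f*d,-d,np.ones_like(d)],-1)
    return (p@np.linalg.inv(g["camera_from_world"]).T)[...,:3]
def proj(g,P):
    P=np.atleast_2d(P);H=g["depth"].shape[0]; f=H/2/np.tan(np.radians(float(g["fovy"]))/2)
    c=(np.c_[P,np.ones(len(P))]@np.array(g["camera_from_world"]).T)
    return np.c_[g["cx"]+f*c[:,0]/-c[:,2],g["cy"]-f*c[:,1]/-c[:,2]]
def ray(g,u,v,z):
    H=g["depth"].shape[0]; f=H/2/np.tan(np.radians(float(g["fovy"]))/2)
    M=np.linalg.inv(g["camera_from_world"]); o=M[:3,3]
    d=M[:3,:3]@np.array([(u-g["cx"])/f,-(v-g["cy"])/f,-1.]); return o+d*(z-o[2])/d[2]
def ortho(g,x0,x1,y0,y1,z,s=1000):
    "orthophoto at plane z: image rows = x descending, cols = y descending, s px/m"
    xs=np.arange(x1,x0,-1/s); ys=np.arange(y1,y0,-1/s)
    X,Y=np.meshgrid(xs,ys,indexing="ij")
    p=proj(g,np.c_[X.ravel(),Y.ravel(),np.full(X.size,z)]).astype(np.float32).reshape(X.shape+(2,))
    return cv2.remap(g["pixels"][...,::-1].copy(),p[...,0],p[...,1],cv2.INTER_CUBIC)
E
python3 - <<'E'
from h import *
for n in("top","side"):
    g=dict(np.load(f"/tmp/{n}0.npz")); C=cloud(g); px=g["pixels"].astype(int)
    hsv=cv2.cvtColor(g["pixels"],cv2.COLOR_RGB2HSV)
    def rep(name,m):
        P=C[m]
        if len(P)<4: print(n,name,len(P)); return
        print(n,name,len(P),"med",np.round(np.median(P,0),4),"min",np.round(np.percentile(P,2,0),3),"max",np.round(np.percentile(P,98,0),3))
    h,s,v=hsv[...,0],hsv[...,1],hsv[...,2]
    desk=(C[...,2]<.1)&(C[...,0]<.62)&(C[...,0]>.3)
    rep("blue",(h>105)&(h<125)&(s>150)&desk)
    rep("green",(h>60)&(h<90)&(s>70)&desk&(abs(C[...,1])<.3))
    rep("yellow",(h>20)&(h<32)&(s>60)&(v>150)&desk)
    # table
    t=(abs(C[...,2])<.02)&(s<25)&(v>150)&desk; rep("table",t)
    L=(C[...,1]<-.2)&(C[...,1]>-.5)&desk&(C[...,2]>.003)
    rep("lowertray",L); rep("posts",L&(C[...,2]>.03))
E
```

```text
top blue 2605 med [0.4989 0.2014 0.0061] min [0.446 0.113 0.001] max [0.552 0.299 0.045]
top green 74 med [ 0.4955 -0.146   0.0181] min [ 0.475 -0.155  0.012] max [ 0.516 -0.138  0.024]
top yellow 55 med [0.4903 0.6259 0.0525] min [0.443 0.621 0.048] max [0.517 0.631 0.055]
top table 9477 med [ 4.838e-01 -2.098e-01 -1.000e-04] min [ 0.409 -0.496 -0.005] max [0.618 0.557 0.005]
top lowertray 3271 med [ 0.5226 -0.3253  0.0064] min [ 0.427 -0.478  0.003] max [ 0.605 -0.202  0.037]
top posts 117 med [ 0.4886 -0.4018  0.0377] min [ 0.474 -0.415  0.031] max [ 0.573 -0.229  0.053]
side blue 4515 med [0.4994 0.2169 0.0058] min [0.448 0.116 0.002] max [0.553 0.304 0.045]
side green 69 med [ 0.4964 -0.1393  0.018 ] min [ 0.478 -0.15   0.013] max [ 0.515 -0.131  0.023]
side yellow 0
side table 454 med [ 0.5577  0.1396 -0.0007] min [ 0.412 -0.462 -0.004] max [0.613 0.302 0.013]
side lowertray 2434 med [ 0.5238 -0.3149  0.0066] min [ 0.449 -0.499  0.003] max [ 0.595 -0.201  0.048]
side posts 186 med [ 0.4994 -0.4011  0.0396] min [ 0.424 -0.5    0.031] max [ 0.58  -0.224  0.087]
```

Run:
```python
from h import *
s=2500
for n in("top","side"):
    g=dict(np.load(f"/tmp/{n}0.npz"))
    A=ortho(g,.43,.57,.09,.32,.014,s); B=ortho(g,.45,.59,-.43,-.20,.036,s);
    B2=ortho(g,.45,.59,-.43,-.20,.014,s)
    def grid(I,x1,y1):
        for k in range(0,I.shape[1],int(.02*s)): cv2.line(I,(k,0),(k,6),(0,0,255),1)
        for k in range(0,I.shape[0],int(.02*s)): cv2.line(I,(0,k),(6,k),(0,0,255),1)
        return I
    for k,I in zip("ABC",(A,B,B2)): cv2.imwrite(f"pics/{n}_{k}.png",grid(I,0,0))
T=[cv2.imread(f"pics/{n}_{k}.png") for n in("top","side") for k in "AB"]
cv2.imwrite("pics/m1.png",cv2.resize(np.vstack([np.hstack(T[:2]),np.hstack(T[2:])]),(800,490)))
```

```text
(no output)
```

View pics/m1.png

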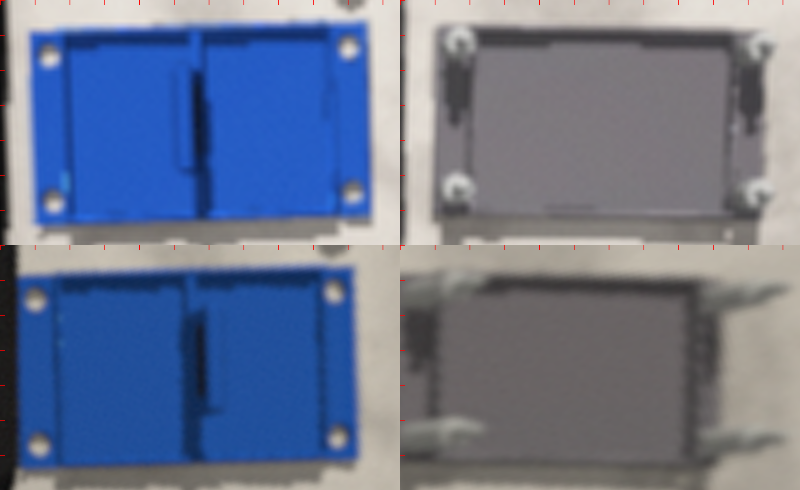

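Run:
```python
from h import *
from scipy.ndimage import median_filter
for n in("top","side"):
    g=dict(np.load(f"/tmp/{n}0.npz")); C=cloud(g)
    hsv=cv2.cvtColor(g["pixels"],cv2.COLOR_RGB2HSV); h,s,v=[hsv[...,i] for i in range(3)]
    print(n,"cam pos",np.linalg.inv(g["camera_from_world"])[:3,3])
    for y in np.arange(-.45,.4,.1):
        print("y%.2f"%y,end=" ")
        for x in (.42,.45,.5,.55,.6,.65):
            m=(abs(C[...,0]-x)<.012)&(abs(C[...,1]-y)<.02)
            print("x%.2f z%.4f n%d s%.4f"%(x,np.median(C[...,2][m]) if m.any() else 9,m.sum(),C[...,2][m].std() if m.any() else 0),end=" | ")
        print()
    b=(h>105)&(h<125)&(s>150)&(C[...,2]<.1)&(C[...,1]<.4)&(C[...,1]>0)
    for y0 in np.arange(.105,.31,.01):
        m=b&(abs(C[...,1]-y0)<.005); print("%.3f:%.4f"%(y0,C[...,2][m].mean()),end=" ")
    print()
```

```text
top cam pos [ 0.41823114 -0.0660391   1.15965959]
y-0.45 x0.42 z-0.0001 n131 s0.0022 | x0.45 z-0.0002 n133 s0.0021 | x0.50 z0.0001 n124 s0.0023 | x0.55 z0.0001 n113 s0.0022 | x0.60 z0.0001 n125 s0.0022 | x0.65 z0.0599 n143 s0.0313 | 
y-0.35 x0.42 z-0.0003 n127 s0.0021 | x0.45 z0.0003 n120 s0.0020 | x0.50 z0.0062 n121 s0.0022 | x0.55 z0.0058 n114 s0.0020 | x0.60 z-0.0001 n119 s0.0022 | x0.65 z0.0507 n138 s0.0043 | 
y-0.25 x0.42 z-0.0001 n113 s0.0025 | x0.45 z0.0005 n116 s0.0021 | x0.50 z0.0064 n115 s0.0068 | x0.55 z0.0062 n124 s0.0060 | x0.60 z0.0008 n128 s0.2765 | x0.65 z0.0513 n148 s0.0047 | 
y-0.15 x0.42 z-0.0005 n123 s0.0023 | x0.45 z0.0019 n127 s0.0083 | x0.50 z0.0091 n125 s0.0073 | x0.55 z0.0077 n126 s0.0058 | x0.60 z0.0081 n154 s0.3246 | x0.65 z0.0513 n141 s0.0041 | 
y-0.05 x0.42 z1.1597 n864 s0.4094 | x0.45 z0.0017 n125 s0.0072 | x0.50 z0.0057 n132 s0.0082 | x0.55 z0.0084 n127 s0.0088 | x0.60 z0.6681 n459 s0.3102 | x0.65 z0.0000 n125 s0.0051 | 
y0.05 x0.42 z-0.0001 n126 s0.0024 | x0.45 z0.0020 n127 s0.0071 | x0.50 z0.0054 n119 s0.0020 | x0.55 z0.0048 n112 s0.0021 | x0.60 z0.00
[... 2219 characters left out ...]
0 n233 s0.0018 | x0.45 z0.0049 n234 s0.0048 | x0.50 z0.0058 n224 s0.0018 | x0.55 z0.0057 n211 s0.0041 | x0.60 z-0.0007 n210 s0.0016 | x0.65 z0.0209 n163 s0.0112 | 
y0.35 x0.42 z0.0380 n122 s0.0190 | x0.45 z0.0457 n249 s0.0032 | x0.50 z0.0448 n295 s0.0035 | x0.55 z0.0448 n292 s0.0034 | x0.60 z0.0450 n285 s0.0038 | x0.65 z0.0461 n324 s0.0069 | 
0.105:nan 0.115:0.0053 0.125:0.0057 0.135:0.0077 0.145:0.0058 0.155:0.0055 0.165:0.0055 0.175:0.0057 0.185:0.0057 0.195:0.0059 0.205:0.0265 0.215:0.0193 0.225:0.0114 0.235:0.0057 0.245:0.0057 0.255:0.0056 0.265:0.0057 0.275:0.0057 0.285:0.0082 0.295:0.0051 0.305:0.0051 <stdin>:15: RuntimeWarning: Mean of empty slice.
  ret = ret.dtype.type(ret / rcount)
```

```bash
cat > fit.py <<'E'
from h import *
from scipy.optimize import minimize
def blobs(g,x0,x1,y0,y1,z,s,mask,amin,amax):
    I=ortho(g,x0,x1,y0,y1,z,s); m=mask(cv2.cvtColor(I,cv2.COLOR_BGR2HSV)).astype(np.uint8)
    n,l,st,c=cv2.connectedComponentsWithStats(m)
    return [(x1-c[i][1]/s,y1-c[i][0]/s,st[i][4]/s/s*1e6) for i in range(1,n) if amin<st[i][4]/s/s*1e6<amax]
def rigid(obs,model):
    obs=np.array(obs);mo=model.mean(0);oc=obs.mean(0)
    A=(model-mo).T@(obs-oc); th=np.arctan2(A[0,1]-A[1,0],A[0,0]+A[1,1])
    R=np.array([[np.cos(th),-np.sin(th)],[np.sin(th),np.cos(th)]])
    return oc-R@mo,np.degrees(th),np.abs(obs-(model-mo)@R.T-oc).max()
HOLES=np.array([[.042,.087],[.042,-.087],[-.042,.087],[-.042,-.087]])
E
python3 - <<'E'
from fit import *
for n in("top","side"):
    g=dict(np.load(f"/tmp/{n}0.npz"))
    bl=blobs(g,.43,.57,.09,.32,.006,2500,lambda h:~((h[...,0]>100)&(h[...,0]<125)&(h[...,1]>120)),40,250)
    print(n,[tuple(np.round(b,4)) for b in bl])
    pts=[]
    for m in HOLES:
        e=np.array([.5,.204])+m
        c=[b for b in bl if np.hypot(b[0]-e[0],b[1]-e[1])<.015]
        if c: pts.append((m,c[0][:2]))
    if len(pts)>2: print(rigid([p[1] for p in pts],np.array([p[0] for p in pts])))
s=2500
r=[]
for n in("top","side"):
    g=dict(np.load(f"/tmp/{n}0.npz"))
    r.append(np.hstack([ortho(g,.45,.59,-.43,-.20,z,s) for z in (.006,.044)]))
cv2.imwrite("pics/m2.png",cv2.resize(np.vstack(r),(800,490)))
E
```

```text
top [(np.float64(0.5438), np.float64(0.1209), np.float64(143.52)), (np.float64(0.5388), np.float64(0.2941), np.float64(139.2)), (np.float64(0.4603), np.float64(0.1184), np.float64(132.16)), (np.float64(0.455), np.float64(0.2917), np.float64(131.68))]
(array([0.49946624, 0.20626919]), np.float64(1.7073357203829984), np.float64(0.0004037669644222919))
side [(np.float64(0.5448), np.float64(0.1242), np.float64(151.52)), (np.float64(0.54), np.float64(0.2973), np.float64(158.4)), (np.float64(0.4609), np.float64(0.1219), np.float64(141.6)), (np.float64(0.4563), np.float64(0.295), np.float64(154.56))]
(array([0.5004567 , 0.20960848]), np.float64(1.5544758878501235), np.float64(0.0004319584713887714))
```

View pics/m2.png

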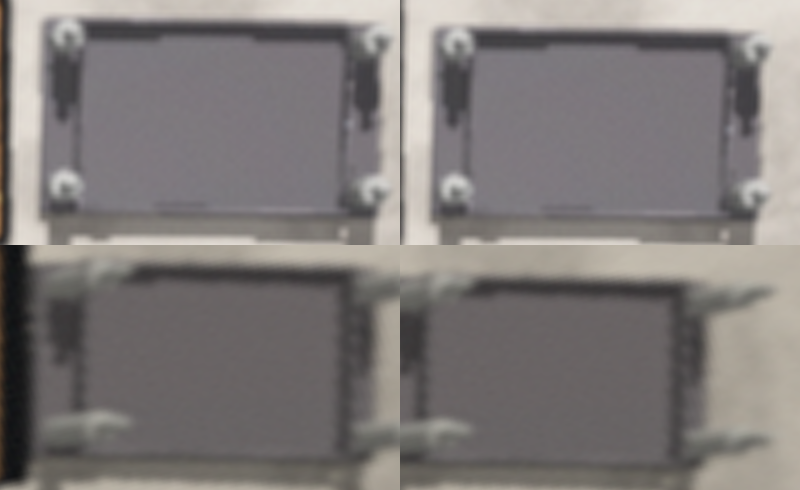

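Run:
```python
from h import *
g=dict(np.load("/tmp/top0.npz"));G=dict(np.load("/tmp/side0.npz"))
a=g["pixels"][180:236,305:390,::-1]; a=cv2.resize(a,None,fx=8,fy=8,interpolation=cv2.INTER_NEAREST)
cv2.imwrite("pics/lt.png",a)
a=G["pixels"][85:165,265:340,::-1]; a=cv2.resize(a,None,fx=7,fy=7,interpolation=cv2.INTER_NEAREST)
cv2.imwrite("pics/ls.png",a)
```

```text
(no output)
```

View pics/lt.png

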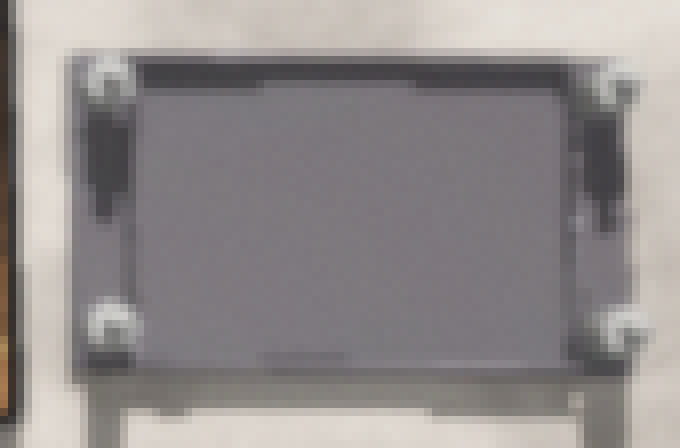

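View pics/ls.png

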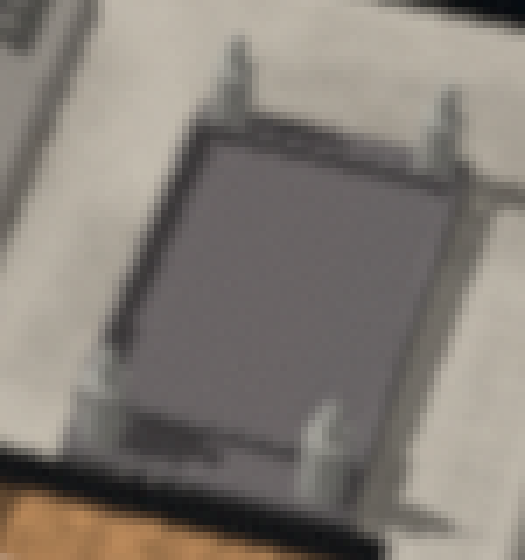

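```bash
cat >> fit.py <<'E'
from scipy.ndimage import map_coordinates
def curves():
    t=np.linspace(0,2*np.pi,24,endpoint=False); P=[]
    for h in HOLES: P.append(np.c_[h[0]+.008*np.cos(t),h[1]+.008*np.sin(t),np.full(24,.036)])
    y=np.linspace(-.075,.075,60); x=np.linspace(-.030,.030,24)
    for sg in(1,-1):
        P.append(np.c_[x,np.full(24,sg*.098),np.full(24,.006)])
        P.append(np.c_[np.full(60,sg*.052),y,np.full(60,.014 if sg<0 else .006)])
        P.append(np.c_[x,np.full(24,sg*.075),np.full(24,.006)])
    return P
def score(g,p,P=None,sig=.8,parts=None):
    if "gm" not in g:
        I=cv2.GaussianBlur(cv2.cvtColor(g["pixels"],cv2.COLOR_RGB2GRAY).astype(np.float32),(0,0),sig)
        g["gm"]=np.hypot(cv2.Sobel(I,cv2.CV_32F,1,0),cv2.Sobel(I,cv2.CV_32F,0,1))
    c,s=np.cos(p[2]),np.sin(p[2]); tot=[]
    for Q in P:
        W=np.c_[p[0]+c*Q[:,0]-s*Q[:,1],p[1]+s*Q[:,0]+c*Q[:,1],Q[:,2]]
        uv=proj(g,W); tot.append(np.sqrt(map_coordinates(g["gm"],[uv[:,1],uv[:,0]],order=1)).mean())
    return np.array(tot)
E
python3 - <<'E'
from fit import *
P=curves()
for n,sel in(("top",range(10)),("top",range(4)),("top",range(4,10)),("side",range(4,10)),("side",range(10))):
    g=dict(np.load(f"/tmp/{n}0.npz")); Q=[P[i] for i in sel]
    best=None
    for x in np.arange(.50,.54,.002):
        for y in np.arange(-.335,-.305,.002):
            for a in np.radians(np.arange(-4,4.1,1)):
                s=score(g,(x,y,a),Q).mean()
                if best is None or s>best[0]: best=(s,x,y,a)
    r=minimize(lambda p:-score(g,(p[0]/100,p[1]/100,p[2]/30),Q).mean(),[best[1]*100,best[2]*100,best[3]*30],method="Nelder-Mead")
    print(n,list(sel),np.round([r.x[0]/100,r.x[1]/100],4),"deg",np.degrees(r.x[2]/30).round(2),-r.fun)
    p=(r.x[0]/100,r.x[1]/100,r.x[2]/30)
    if len(sel)==10:
        k=8;u0,v0=(305,180) if n=="top" else (265,85)
        a=cv2.resize(g["pixels"][v0:v0+75,u0:u0+85,::-1],None,fx=k,fy=k,interpolation=cv2.INTER_NEAREST)
        c,s=np.cos(p[2]),np.sin(p[2])
        for q in P:
            W=np.c_[p[0]+c*q[:,0]-s*q[:,1],p[1]+s*q[:,0]+c*q[:,1],q[:,2]]
            for u,v in proj(g,W): cv2.circle(a,(int((u-u0+.5)*k),int((v-v0+.5)*k)),1,(0,0,255),-1)
        cv2.imwrite(f"pics/fit_{n}.png",a)
E
```

```text
top [0, 1, 2, 3, 4, 5, 6, 7, 8, 9] [ 0.5244 -0.3204] deg -1.86 11.645576477050781
top [0, 1, 2, 3] [ 0.5214 -0.3201] deg -2.54 12.261813163757324
top [4, 5, 6, 7, 8, 9] [ 0.5251 -0.3211] deg -0.42 11.663761138916016
side [4, 5, 6, 7, 8, 9] [ 0.525  -0.3173] deg 0.0 9.890583992004395
side [0, 1, 2, 3, 4, 5, 6, 7, 8, 9] [ 0.5248 -0.3171] deg -2.69 9.566261291503906
```

View pics/fit_top.png

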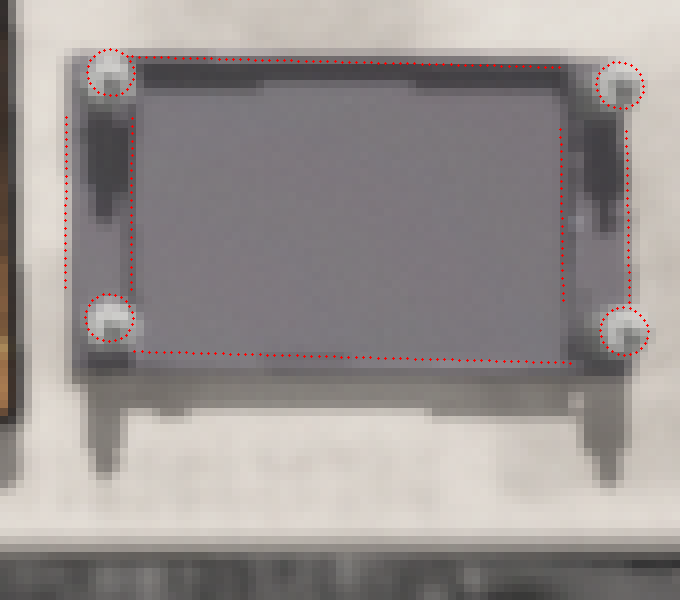

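View pics/fit_side.png

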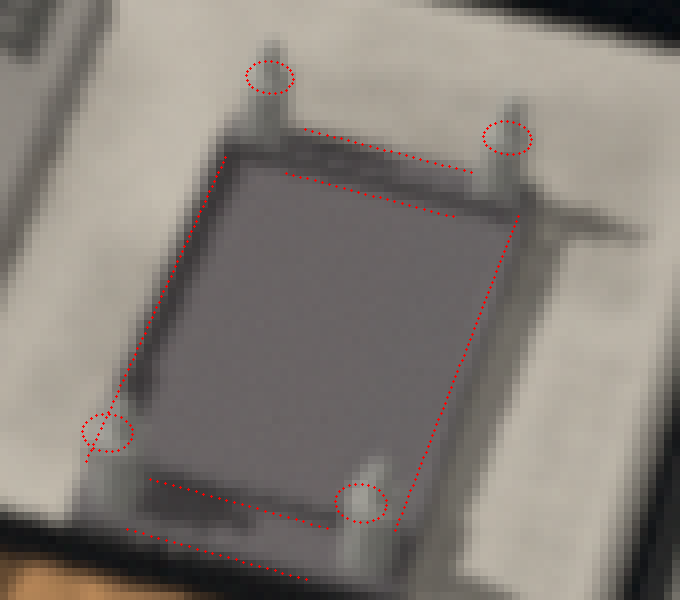

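```bash
cat > edge.py <<'E'
from fit import *
def edges(g,pose,lum):
    "returns residual offset of edges (outward +) w.r.t. plate rect at z=.006 in model frame"
    I=lum(g); c,s=np.cos(pose[2]),np.sin(pose[2]); out={}
    d=np.arange(-.012,.0121,.0005)
    for name,line in dict(yp=[(x,.098,0,1) for x in np.arange(-.025,.026,.005)],ym=[(x,-.098,0,-1) for x in np.arange(-.025,.026,.005)],xp=[(.056,y,1,0) for y in np.arange(-.07,.071,.007)]).items():
        L=[]
        for x,y,nx,ny in line:
            Q=np.c_[x+d*nx,y+d*ny]
            W=np.c_[pose[0]+c*Q[:,0]-s*Q[:,1],pose[1]+s*Q[:,0]+c*Q[:,1],np.full(len(d),.006)]
            uv=proj(g,W); v=map_coordinates(I,[uv[:,1],uv[:,0]],order=1)
            gr=np.gradient(v); gr[gr<0]=0; gr[gr<.35*gr.max()]=0
            k=np.argmax(gr); w=np.where(abs(np.arange(len(d))-k)<=6,gr,0)
            L.append(((w*d).sum()/w.sum(), x if ny else y))
        L=np.array(L); k=np.polyfit(L[:,1],L[:,0],1); r=L[:,0]-np.polyval(k,L[:,1]); ok=abs(r)<max(.0008,1.5*r.std()); k=np.polyfit(L[ok,1],L[ok,0],1)
        out[name]=(np.polyval(k,0)*1000,np.degrees(k[0]),r[ok].std()*1000)
    return out
red=lambda g:cv2.GaussianBlur(g["pixels"].astype(np.float32),(0,0),.5)[...,0]
E
python3 - <<'E'
from edge import *
for n,pb,pl in(("top",(.4995,.2063,np.radians(1.7)),(.5234,-.3204,np.radians(-1.0))),("side",(.5005,.2096,np.radians(1.55)),(.5244,-.3171,np.radians(-1.)))):
    g=dict(np.load(f"/tmp/{n}0.npz"))
    for nm,p in(("blue",pb),("grey",pl)):
        print(n,nm,{k:np.round(v,2) for k,v in edges(g,p,red).items()})
E
```

```text
top blue {'yp': array([-0.41,  0.33,  0.3 ]), 'ym': array([-0.31,  0.56,  0.36]), 'xp': array([0.03, 0.14, 0.41])}
top grey {'yp': array([-0.99,  0.44,  0.41]), 'ym': array([ 0.24, -1.57,  0.45]), 'xp': array([-1.46, -0.35,  0.23])}
side blue {'yp': array([-3.43, -4.42,  1.54]), 'ym': array([ 0.02, -0.35,  0.2 ]), 'xp': array([0.62, 0.05, 0.17])}edge.py:14: RuntimeWarning: invalid value encountered in scalar divide
  L.append(((w*d).sum()/w.sum(), x if ny else y))
Traceback (most recent call last):
  File "edge.py", line 15, in edges
    L=np.array(L); k=np.polyfit(L[:,1],L[:,0],1); r=L[:,0]-np.polyval(k,L[:,1]); ok=abs(r)<max(.0008,1.5*r.std()); k=np.polyfit(L[ok,1],L[ok,0],1)
                                                                                                                     ~~~~~~~~~~^^^^^^^^^^^^^^^^^^^
TypeError: expected non-empty vector for x
```

Run:
```python
from h import *
s=4000
for n in("top","side"):
    g=dict(np.load(f"/tmp/{n}0.npz"))
    r=[]
    for z in(.023,.005):
        I=ortho(g,.44,.57,-.20,.09,z,s)
        for k in range(0,I.shape[1],s//50): cv2.line(I,(k,0),(k,10),(0,0,255),2)
        for k in range(0,I.shape[0],s//50): cv2.line(I,(0,k),(10,k),(0,0,255),2)
        r.append(I)
    cv2.imwrite(f"pics/kit_{n}.png",cv2.resize(r[0],(800,359)))
    cv2.imwrite(f"pics/kit5_{n}.png",cv2.resize(r[1],(800,359)))
```

```text
(no output)
```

View pics/kit_top.png

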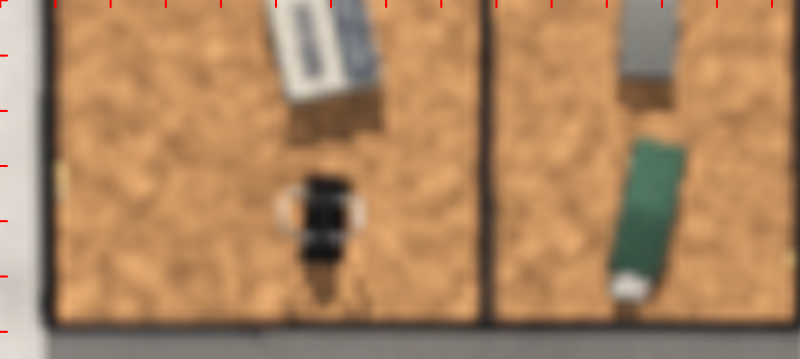

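View pics/kit_side.png

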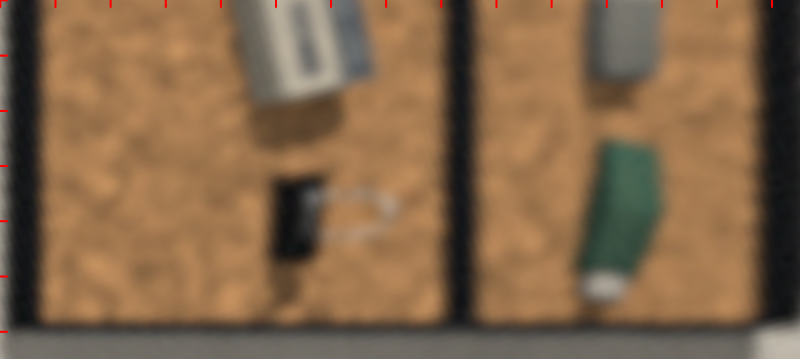

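```bash
cat > kit.py <<'E'
from h import *
def kit(g,only=None):
    C=cloud(g); hsv=cv2.cvtColor(g["pixels"],cv2.COLOR_RGB2HSV)
    h,s,v=[hsv[...,i] for i in range(3)]; out={}
    S=3000
    def seg(z,x0,x1,y0,y1,f):
        I=ortho(g,x0,x1,y0,y1,z,S); m=f(cv2.cvtColor(I,cv2.COLOR_BGR2HSV)).astype(np.uint8)
        m=cv2.morphologyEx(m,cv2.MORPH_OPEN,np.ones((5,5)))
        n,l,st,c=cv2.connectedComponentsWithStats(m); i=1+np.argmax(st[1:,4]); 
        cn=cv2.findContours((l==i).astype(np.uint8),cv2.RETR_EXTERNAL,cv2.CHAIN_APPROX_NONE)[0][0]
        (cx,cy),(w,hh),a=cv2.minAreaRect(cn)
        if w<hh: a+=90
        # direction of long axis: image (cos a, sin a) ; world x=-row, y=-col
        an=np.degrees(np.arctan2(-np.cos(np.radians(a)),-np.sin(np.radians(a)))); an=(an+90)%180-90
        return dict(x=round(x1-cy/S,4),y=round(y1-cx/S,4),long=round(max(w,hh)/S*1e3,1),short=round(min(w,hh)/S*1e3,1),ang_long_from_x=round(an,1),area=st[i][4]/S/S*1e6)
    grey=lambda q:(q[...,1]<75)&(q[...,2]>90)
    R=dict(staples_box=(.023,.515,.61,-.07,.03,grey),eraser=(.017,.515,.61,-.19,-.10,grey),
      staple_remover=(.021,.45,.555,-.19,-.10,lambda q:((q[...,0]>55)&(q[...,0]<100)&(q[...,1]>50))|((q[...,1]<60)&(q[...,2]>110))),
      binder_clip=(.015,.45,.52,-.06,.04,lambda q:(q[...,2]<70)))
    for k,r in R.items(): out[k]=seg(*r)
    return out
E
python3 - <<'E'
from kit import *
for n in("top","side"):
    g=dict(np.load(f"/tmp/{n}0.npz"))
    for k,v in kit(g).items(): print(n,k,v)
    I=ortho(g,.44,.62,-.20,.09,.02,3000)
    cv2.imwrite(f"pics/kitb_{n}.png",cv2.resize(I,(800,496)))
E
```

```text
top staples_box {'x': 0.5624, 'y': -0.0261, 'long': 55.8, 'short': 36.9, 'ang_long_from_x': np.float64(10.6), 'area': np.float64(1956.3333333333333)}
top eraser {'x': 0.5672, 'y': -0.1467, 'long': 51.0, 'short': 23.3, 'ang_long_from_x': np.float64(0.0), 'area': np.float64(1037.7777777777776)}
top staple_remover {'x': 0.4951, 'y': -0.1449, 'long': 47.2, 'short': 17.4, 'ang_long_from_x': np.float64(-10.5), 'area': np.float64(726.1111111111111)}
top binder_clip {'x': 0.4902, 'y': -0.0275, 'long': 30.5, 'short': 13.1, 'ang_long_from_x': np.float64(-4.9), 'area': np.float64(343.33333333333337)}
side staples_box {'x': 0.5626, 'y': -0.0195, 'long': 56.2, 'short': 46.7, 'ang_long_from_x': np.float64(8.7), 'area': np.float64(2389.1111111111113)}
side eraser {'x': 0.5684, 'y': -0.1419, 'long': 51.2, 'short': 29.4, 'ang_long_from_x': np.float64(-2.2), 'area': np.float64(1161.7777777777776)}
side staple_remover {'x': 0.494, 'y': -0.1382, 'long': 44.0, 'short': 21.1, 'ang_long_from_x': np.float64(-11.2), 'area': np.float64(773.5555555555557)}
side binder_clip {'x': 0.4909, 'y': -0.0222, 'long': 31.6, 'short': 15.6, 'ang_long_from_x': np.float64(-2.9), 'area': np.float64(417.4444444444444)}
```

View pics/kitb_top.png

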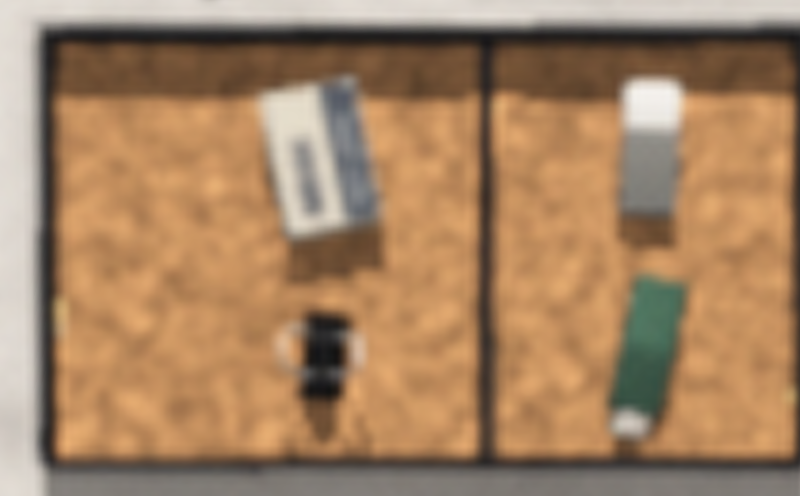

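```bash
cat > plan.py <<'E'
from plant import *
import numpy as np,sys
from scipy.spatial.transform import Rotation as Ro
def yaw(s): R=s["ee_rot"]; return np.degrees(np.arctan2(R[1,0],R[0,0]))
def plan(x,y,z,yw,s=None):
    "total remaining in current tool axes, tilt included"
    s=s or state(); R=np.array(s["ee_rot"]); p=np.array(s["eef_pos"])
    a=np.radians(yw); T=np.array([[np.cos(a),np.sin(a),0],[np.sin(a),-np.cos(a),0],[0,0,-1.]])
    d=R.T@(np.array([x,y,z])-p); w=Ro.from_matrix(R.T@T).as_rotvec(degrees=True)
    print("t%.2f"%s["t"],"pos",np.round(p,4),"yaw %.2f"%yaw(s),"open %.4f"%s["opening"],"F",np.round(s["contact_force"],1),"q6 %.0f"%s["q"][5])
    print("need tool shift",np.round(d*1000,1),"mm turn",np.round(w,2))
E
python3 -c "
from plan import *
plan(.5625,-.0245,.2,100.6)"
```

```text
t1.00 pos [0.2381 0.5779 0.2423] yaw 67.61 open 0.0856 F [ 0.2  0.1 -0.4] q6 -7
need tool shift [-433.4  529.4   42.3] mm turn [  0.     0.   -32.99]
```

send_rows(moves=[{"wz": -8.25},{"wz": -8.25},{"wz": -8.25},{"wz": -8.25},{}], claw=0.06)

```text
$.moves[0]: bad value
```

```bash
python3 -c "
from plan import *
plan(.5625,-.0245,.15,100.6)"
```

```text
t1.00 pos [0.2381 0.5779 0.2423] yaw 67.61 open 0.0856 F [ 0.2  0.1 -0.4] q6 -7
need tool shift [-433.4  529.4   92.3] mm turn [  0.     0.   -32.99]
```

send_rows(moves=[{"x": 0,"y": 0,"z": 0,"wx": 0,"wy": 0,"wz": -8.25},{"x": 0,"y": 0,"z": 0,"wx": 0,"wy": 0,"wz": -8.25},{"x": 0,"y": 0,"z": 0,"wx": 0,"wy": 0,"wz": -8.25},{"x": 0,"y": 0,"z": 0,"wx": 0,"wy": 0,"wz": -8.25},{"x": 0,"y": 0,"z": 0,"wx": 0,"wy": 0,"wz": 0}], claw=0.06)

```text
t: 1.5
eef_pos: [0.2381, 0.5779, 0.2423]
ee_rot: [[-0.205, 0.979, -0.0], [0.979, 0.205, 0.0], [0.0, -0.0, -1.0]]
contact_force: [0.1, 0.1, 0.1]
opening: 0.06
```

```bash
python3 -c "
from plan import *
plan(.5625,-.0245,.15,100.6)"
```

```text
t1.50 pos [0.2381 0.5779 0.2423] yaw 101.86 open 0.0600 F [0.1 0.1 0.1] q6 -41
need tool shift [-656.2  193.8   92.3] mm turn [-0.   -0.    1.26]
```

send_rows(moves=[{"x": -0.047,"y": 0.014,"z": 0.003,"wx": 0,"wy": 0,"wz": 0},{"x": -0.047,"y": 0.014,"z": 0.003,"wx": 0,"wy": 0,"wz": 0},{"x": -0.047,"y": 0.014,"z": 0.003,"wx": 0,"wy": 0,"wz": 0},{"x": -0.047,"y": 0.014,"z": 0.003,"wx": 0,"wy": 0,"wz": 0},{"x": -0.047,"y": 0.014,"z": 0.003,"wx": 0,"wy": 0,"wz": 0},{"x": -0.047,"y": 0.014,"z": 0.003,"wx": 0,"wy": 0,"wz": 0},{"x": -0.047,"y": 0.014,"z": 0.003,"wx": 0,"wy": 0,"wz": 0},{"x": -0.047,"y": 0.014,"z": 0.003,"wx": 0,"wy": 0,"wz": 0}])

```text
t: 2.3
eef_pos: [0.4237, 0.2278, 0.2186]
ee_rot: [[-0.19, 0.982, 0.005], [0.982, 0.19, 0.004], [0.003, 0.005, -1.0]]
contact_force: [1.3, 0.8, -0.0]
opening: 0.0598
```

```bash
python3 -c "
from plan import *
plan(.5625,-.0245,.10,100.6)"
```

```text
t2.30 pos [0.4237 0.2278 0.2186] yaw 100.95 open 0.0598 F [ 1.3  0.8 -0. ] q6 -82
need tool shift [-274.4   87.7  118.2] mm turn [ 0.3  -0.17  0.35]
```

send_rows(moves=[{"x": -0.04,"y": 0.013,"z": 0.014,"wx": 0.3,"wy": -0.2,"wz": 0},{"x": -0.04,"y": 0.013,"z": 0.014,"wx": 0,"wy": 0,"wz": 0},{"x": -0.04,"y": 0.013,"z": 0.014,"wx": 0,"wy": 0,"wz": 0},{"x": -0.04,"y": 0.013,"z": 0.014,"wx": 0,"wy": 0,"wz": 0},{"x": -0.04,"y": 0.012,"z": 0.014,"wx": 0,"wy": 0,"wz": 0},{"x": -0.04,"y": 0.012,"z": 0.014,"wx": 0,"wy": 0,"wz": 0},{"x": -0.025,"y": 0.008,"z": 0.01,"wx": 0,"wy": 0,"wz": 0},{"x": 0,"y": 0,"z": 0,"wx": 0,"wy": 0,"wz": 0}])

```text
t: 3.1
eef_pos: [0.5612, -0.0342, 0.1249]
ee_rot: [[-0.154, 0.988, 0.009], [0.988, 0.154, 0.001], [-0.001, 0.009, -1.0]]
contact_force: [-1.4, 0.4, -0.3]
opening: 0.06
```

Run:
```python
from plan import *
plan(.5625,-.0245,.018,100.6)
from h import *
for n in("top","side"):
    g=get_image(n); np.savez(f"/tmp/{n}1.npz",**g)
    C=cloud(g)
    u,v=proj(g,[.5625,-.0245,.09])[0]; u0,v0=int(u)-45,int(v)-40
    a=cv2.resize(g["pixels"][v0:v0+80,u0:u0+90,::-1],None,fx=4.4,fy=5*.88,interpolation=cv2.INTER_CUBIC); cv2.imwrite(f"pics/g1{n}.png",a); print(u0,v0)
a=cv2.imread("pics/g1top.png");b=cv2.imread("pics/g1side.png");cv2.imwrite("pics/g1.png",np.hstack([a,b]))
```

```text
t3.10 pos [ 0.5612 -0.0342  0.1249] yaw 98.85 open 0.0600 F [-1.4  0.4 -0.3] q6 -110
need tool shift [  9.4   1.8 106.9] mm turn [ 0.54  0.05 -1.75]
195 148
211 149
```

View pics/g1.png

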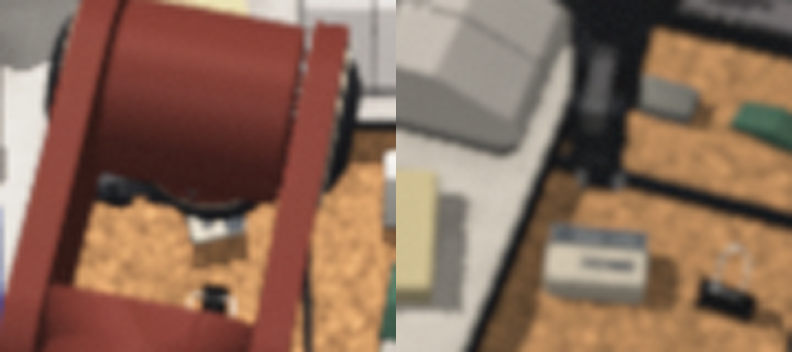

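send_rows(moves=[{"x": 0.009,"y": 0.002,"z": 0.02,"wx": 0.5,"wy": 0,"wz": -1.7},{"x": 0,"y": 0,"z": 0.03,"wx": 0,"wy": 0,"wz": 0},{"x": 0,"y": 0,"z": 0.03,"wx": 0,"wy": 0,"wz": 0},{"x": 0,"y": 0,"z": 0.01,"wx": 0,"wy": 0,"wz": 0},{"x": 0,"y": 0,"z": 0,"wx": 0,"wy": 0,"wz": 0}])

```text
t: 3.7
eef_pos: [0.5641, -0.0167, 0.0398]
ee_rot: [[-0.188, 0.982, 0.011], [0.982, 0.188, 0.0], [-0.002, 0.011, -1.0]]
contact_force: [-0.4, 1.2, 0.3]
opening: 0.0602
```

Run:
```python
from plan import *
plan(.5625,-.0245,.018,100.6)
from h import *
g=get_image("side"); 
u,v=proj(g,[.5625,-.0245,.03])[0]; u0,v0=int(u)-40,int(v)-35
a=cv2.resize(g["pixels"][v0:v0+70,u0:u0+80,::-1],None,fx=8,fy=8,interpolation=cv2.INTER_CUBIC); cv2.imwrite("pics/g2.png",a)
```

```text
t3.70 pos [ 0.5641 -0.0167  0.0398] yaw 100.83 open 0.0602 F [-0.4  1.2  0.3] q6 -110
need tool shift [-7.3 -3.3 21.7] mm turn [0.64 0.12 0.23]
```

View pics/g2.png

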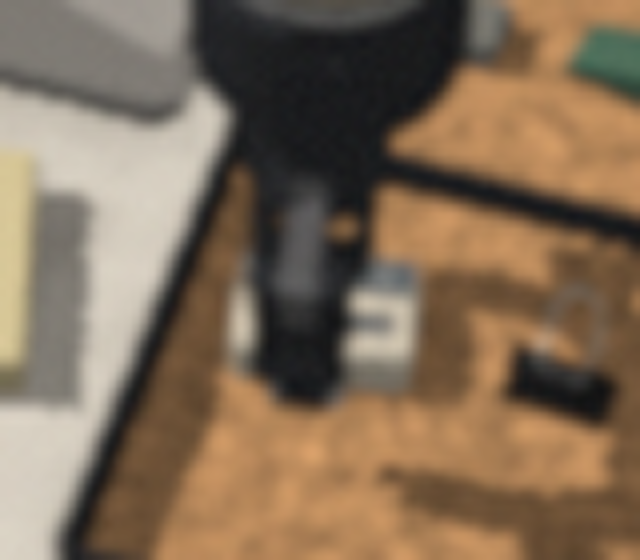

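send_rows(moves=[{"x": -0.007,"y": -0.003,"z": 0,"wx": 0.6,"wy": 0,"wz": 0},{"x": 0,"y": 0,"z": 0,"wx": 0,"wy": 0,"wz": 0}])

```text
t: 3.95
eef_pos: [0.5645, -0.0243, 0.0437]
ee_rot: [[-0.189, 0.982, 0.006], [0.982, 0.189, -0.003], [-0.004, 0.005, -1.0]]
contact_force: [0.4, -0.1, 0.1]
opening: 0.0603
```

Run:
```python
from plan import *
plan(.5625,-.0245,.018,100.6)
```

```text
t3.95 pos [ 0.5645 -0.0243  0.0437] yaw 100.88 open 0.0603 F [ 0.4 -0.1  0.1] q6 -111
need tool shift [ 0.3 -2.2 25.7] mm turn [0.3  0.24 0.28]
```

send_rows(moves=[{"x": 0,"y": -0.002,"z": 0.013,"wx": 0.3,"wy": 0,"wz": 0},{"x": 0,"y": 0,"z": 0.012,"wx": 0,"wy": 0,"wz": 0},{"x": 0,"y": 0,"z": 0,"wx": 0,"wy": 0,"wz": 0}])

```text
t: 4.25
eef_pos: [0.5646, -0.0256, 0.0198]
ee_rot: [[-0.187, 0.982, 0.006], [0.982, 0.188, -0.005], [-0.006, 0.005, -1.0]]
contact_force: [-0.2, 0.7, -0.8]
opening: 0.0596
```

Run:
```python
from plan import *
plan(.5625,-.0245,.018,100.6)
```

```text
t4.25 pos [ 0.5646 -0.0256  0.0198] yaw 100.81 open 0.0596 F [-0.2  0.7 -0.8] q6 -111
need tool shift [ 1.5 -1.9  1.8] mm turn [0.26 0.34 0.21]
```

Good; close.

send_rows(moves=[{"x": 0,"y": 0,"z": 0.001,"wx": 0,"wy": 0,"wz": 0},{"x": 0,"y": 0,"z": 0,"wx": 0,"wy": 0,"wz": 0},{"x": 0,"y": 0,"z": 0,"wx": 0,"wy": 0,"wz": 0},{"x": 0,"y": 0,"z": 0,"wx": 0,"wy": 0,"wz": 0}], claw=0.03)

```text
t: 4.65
eef_pos: [0.5646, -0.0257, 0.0184]
ee_rot: [[-0.187, 0.982, 0.005], [0.982, 0.187, -0.005], [-0.006, 0.004, -1.0]]
contact_force: [0.8, 1.0, -1.0]
opening: 0.0345
```

send_rows(moves=[{"x": 0,"y": 0,"z": 0,"wx": 0,"wy": 0,"wz": 0},{"x": 0,"y": 0,"z": -0.03,"wx": 0,"wy": 0,"wz": 0},{"x": 0,"y": 0,"z": -0.04,"wx": 0,"wy": 0,"wz": 0},{"x": 0,"y": 0,"z": -0.03,"wx": 0,"wy": 0,"wz": 0},{"x": 0,"y": 0,"z": 0,"wx": 0,"wy": 0,"wz": 0}])

```text
t: 5.15
eef_pos: [0.5621, -0.0248, 0.1192]
ee_rot: [[-0.187, 0.982, -0.001], [0.982, 0.187, -0.004], [-0.004, -0.002, -1.0]]
contact_force: [0.7, -0.6, -0.6]
opening: 0.0347
```

Run:
```python
from plan import *
plan(.525,-.292,.12,90)
from h import *
g=get_image("side"); 
u,v=proj(g,[.5625,-.0245,.1])[0]; u0,v0=int(u)-40,int(v)-35
a=cv2.resize(g["pixels"][v0:v0+70,u0:u0+80,::-1],None,fx=8,fy=8,interpolation=cv2.INTER_CUBIC); cv2.imwrite("pics/g3.png",a)
```

```text
t5.15 pos [ 0.5621 -0.0248  0.1192] yaw 100.79 open 0.0347 F [ 0.7 -0.6 -0.6] q6 -111
need tool shift [-2.555e+02 -8.650e+01  2.000e-01] mm turn [-0.07  0.21 10.79]
```

View pics/g3.png

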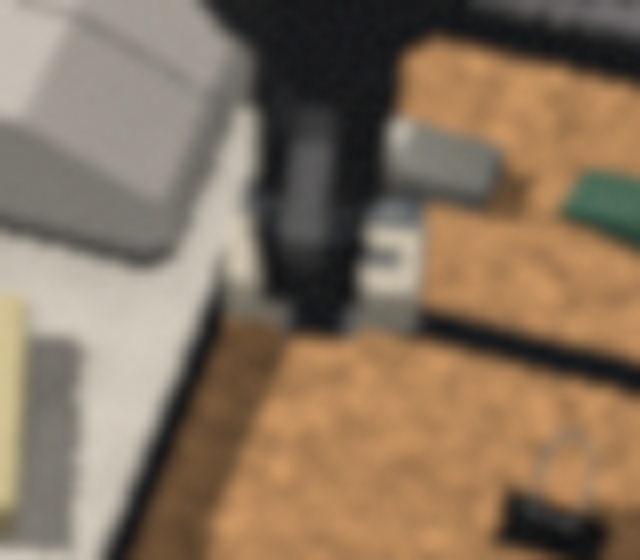

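send_rows(moves=[{"x": -0.03,"y": -0.01,"z": 0,"wx": 0,"wy": 0,"wz": 0},{"x": -0.04,"y": -0.014,"z": 0,"wx": 0,"wy": 0,"wz": 0},{"x": -0.04,"y": -0.014,"z": 0,"wx": 0,"wy": 0,"wz": 0},{"x": -0.04,"y": -0.014,"z": 0,"wx": 0,"wy": 0,"wz": 0},{"x": -0.04,"y": -0.014,"z": 0,"wx": 0,"wy": 0,"wz": 0},{"x": -0.03,"y": -0.01,"z": 0,"wx": 0,"wy": 0,"wz": 0},{"x": 0,"y": 0,"z": 0,"wx": 0,"wy": 0,"wz": 5},{"x": 0,"y": 0,"z": 0,"wx": 0,"wy": 0,"wz": 5}])

```text
t: 6.0
eef_pos: [0.5182, -0.2594, 0.1002]
ee_rot: [[-0.01, 1.0, -0.024], [1.0, 0.011, 0.008], [0.008, -0.024, -1.0]]
contact_force: [-0.4, 0.3, -0.8]
opening: 0.0346
```

send_rows(moves=[{"x": 0,"y": 0,"z": 0,"wx": 0,"wy": 0,"wz": 0}])

```text
t: 6.1
eef_pos: [0.5169, -0.2593, 0.0978]
ee_rot: [[-0.009, 1.0, -0.027], [1.0, 0.01, 0.01], [0.01, -0.027, -1.0]]
contact_force: [0.4, 0.5, -1.3]
opening: 0.0344
```

Run:
```python
from plan import *
plan(.524,-.290,.02,90)
```

```text
t6.10 pos [ 0.5169 -0.2593  0.0978] yaw 90.53 open 0.0344 F [ 0.4  0.5 -1.3] q6 -124
need tool shift [-31.5   8.9  77.3] mm turn [-1.53 -0.56  0.54]
```

send_rows(moves=[{"x": -0.03,"y": 0.007,"z": 0,"wx": -1.5,"wy": -0.5,"wz": 0.5},{"x": 0,"y": 0,"z": 0,"wx": 0,"wy": 0,"wz": 0},{"x": 0,"y": 0,"z": 0.02,"wx": 0,"wy": 0,"wz": 0},{"x": 0,"y": 0,"z": 0,"wx": 0,"wy": 0,"wz": 0}])

```text
t: 6.5
eef_pos: [0.5213, -0.2865, 0.0705]
ee_rot: [[-0.008, 1.0, -0.008], [1.0, 0.008, 0.008], [0.008, -0.008, -1.0]]
contact_force: [-0.1, 0.2, -0.7]
opening: 0.0346
```

Run:
```python
from plan import *
plan(.524,-.290,.02,90)
```

```text
t6.50 pos [ 0.5213 -0.2865  0.0705] yaw 90.48 open 0.0346 F [-0.1  0.2 -0.7] q6 -127
need tool shift [-4.   3.  50.5] mm turn [-0.44 -0.43  0.48]
```

send_rows(moves=[{"x": -0.004,"y": 0.003,"z": 0.015,"wx": -0.4,"wy": -0.4,"wz": 0.4},{"x": 0,"y": 0,"z": 0.02,"wx": 0,"wy": 0,"wz": 0},{"x": 0,"y": 0,"z": 0.008,"wx": 0,"wy": 0,"wz": 0},{"x": 0,"y": 0,"z": 0,"wx": 0,"wy": 0,"wz": 0},{"x": 0,"y": 0,"z": 0,"wx": 0,"wy": 0,"wz": 0}])

```text
t: 7.0
eef_pos: [0.5244, -0.2872, 0.0266]
ee_rot: [[-0.008, 1.0, -0.003], [1.0, 0.008, 0.003], [0.003, -0.002, -1.0]]
contact_force: [0.4, -0.3, -0.8]
opening: 0.0345
```

Run:
```python
from plan import *
plan(.524,-.290,.02,90)
from h import *
g=get_image("side"); 
u,v=proj(g,[.523,-.32,.03])[0]; u0,v0=int(u)-45,int(v)-40
a=cv2.resize(g["pixels"][v0:v0+80,u0:u0+90,::-1],None,fx=7,fy=7,interpolation=cv2.INTER_CUBIC); cv2.imwrite("pics/g4.png",a)
```

```text
t7.00 pos [ 0.5244 -0.2872  0.0266] yaw 90.47 open 0.0345 F [ 0.4 -0.3 -0.8] q6 -126
need tool shift [-2.8 -0.4  6.6] mm turn [-0.14 -0.15  0.47]
```

View pics/g4.png

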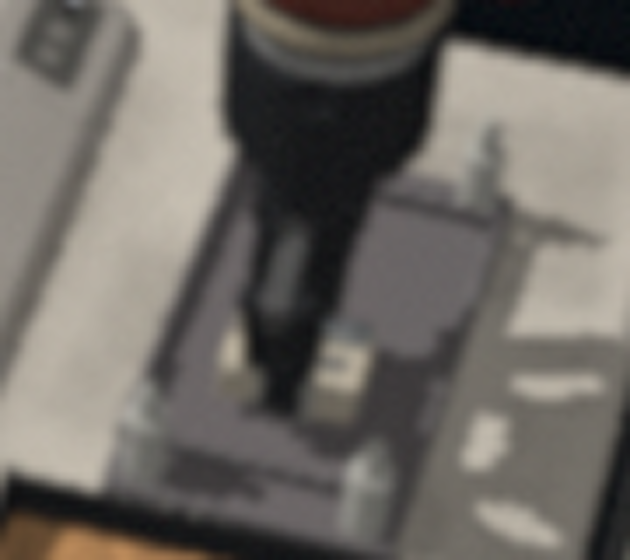

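Box is inside the well. Lower and release.

send_rows(moves=[{"x": -0.002,"y": 0,"z": 0.005,"wx": 0,"wy": 0,"wz": 0},{"x": 0,"y": 0,"z": 0.001,"wx": 0,"wy": 0,"wz": 0},{"x": 0,"y": 0,"z": 0.001,"wx": 0,"wy": 0,"wz": 0}])

```text
t: 7.35
eef_pos: [0.5261, -0.2903, 0.022]
ee_rot: [[-0.009, 1.0, 0.001], [1.0, 0.009, -0.0], [-0.0, 0.001, -1.0]]
contact_force: [0.1, 0.1, -0.5]
opening: 0.0344
```

Run:
```python
from plan import *
plan(.524,-.290,.02,90)
```

```text
t7.35 pos [ 0.5261 -0.2903  0.022 ] yaw 90.49 open 0.0344 F [ 0.1  0.1 -0.5] q6 -127
need tool shift [ 0.4 -2.1  2. ] mm turn [0.08 0.01 0.49]
```

send_rows(moves=[{"x": 0,"y": 0,"z": 0.002,"wx": 0,"wy": 0,"wz": 0},{"x": 0,"y": 0,"z": 0.001,"wx": 0,"wy": 0,"wz": 0},{"x": 0,"y": 0,"z": 0,"wx": 0,"wy": 0,"wz": 0}])

```text
t: 7.65
eef_pos: [0.5263, -0.2907, 0.0192]
ee_rot: [[-0.008, 1.0, 0.002], [1.0, 0.008, -0.001], [-0.001, 0.002, -1.0]]
contact_force: [-0.0, -0.9, 0.3]
opening: 0.0349
```

send_rows(moves=[{"x": 0,"y": 0,"z": 0,"wx": 0,"wy": 0,"wz": 0},{"x": 0,"y": 0,"z": 0,"wx": 0,"wy": 0,"wz": 0},{"x": 0,"y": 0,"z": 0,"wx": 0,"wy": 0,"wz": 0},{"x": 0,"y": 0,"z": -0.04,"wx": 0,"wy": 0,"wz": 0},{"x": 0,"y": 0,"z": -0.04,"wx": 0,"wy": 0,"wz": 0},{"x": 0,"y": 0,"z": -0.03,"wx": 0,"wy": 0,"wz": 0},{"x": 0,"y": 0,"z": 0,"wx": 0,"wy": 0,"wz": 0}], claw=0.05)

```text
t: 8.35
eef_pos: [0.5253, -0.2901, 0.1316]
ee_rot: [[-0.008, 1.0, -0.001], [1.0, 0.008, 0.002], [0.002, -0.001, -1.0]]
contact_force: [0.2, -0.8, 0.7]
opening: 0.0498
```

Run:
```python
from plan import *
plan(.4915,-.1435,.1,80)
```

```text
t8.35 pos [ 0.5253 -0.2901  0.1316] yaw 90.48 open 0.0498 F [ 0.2 -0.8  0.7] q6 -127
need tool shift [146.8 -32.6  31.9] mm turn [-0.06 -0.08 10.48]
```

send_rows(moves=[{"x": 0.03,"y": -0.007,"z": 0,"wx": 0,"wy": 0,"wz": 0},{"x": 0.04,"y": -0.009,"z": 0.005,"wx": 0,"wy": 0,"wz": 0},{"x": 0.04,"y": -0.009,"z": 0.005,"wx": 0,"wy": 0,"wz": 0},{"x": 0.02,"y": -0.005,"z": 0.005,"wx": 0,"wy": 0,"wz": 0},{"x": 0,"y": 0,"z": 0,"wx": 0,"wy": 0,"wz": 5},{"x": 0,"y": 0,"z": 0,"wx": 0,"wy": 0,"wz": 5},{"x": 0,"y": 0,"z": 0,"wx": 0,"wy": 0,"wz": 0}])

```text
t: 9.05
eef_pos: [0.4912, -0.1551, 0.1125]
ee_rot: [[0.172, 0.985, -0.003], [0.985, -0.172, 0.002], [0.002, -0.003, -1.0]]
contact_force: [0.3, 0.5, -0.7]
opening: 0.0503
```

Run:
```python
from plan import *
plan(.4915,-.1435,.017,79.5)
from h import *
g=get_image("side"); np.savez("/tmp/side2.npz",**g)
u,v=proj(g,[.523,-.32,.03])[0]; u0,v0=int(u)-60,int(v)-30
a=cv2.resize(g["pixels"][v0:v0+100,u0:u0+110,::-1],None,fx=6,fy=6,interpolation=cv2.INTER_CUBIC); cv2.imwrite("pics/g5.png",a)
```

```text
t9.05 pos [ 0.4912 -0.1551  0.1125] yaw 80.10 open 0.0503 F [ 0.3  0.5 -0.7] q6 -106
need tool shift [11.3 -1.4 95.6] mm turn [-0.19 -0.1   0.6 ]
```

View pics/g5.png

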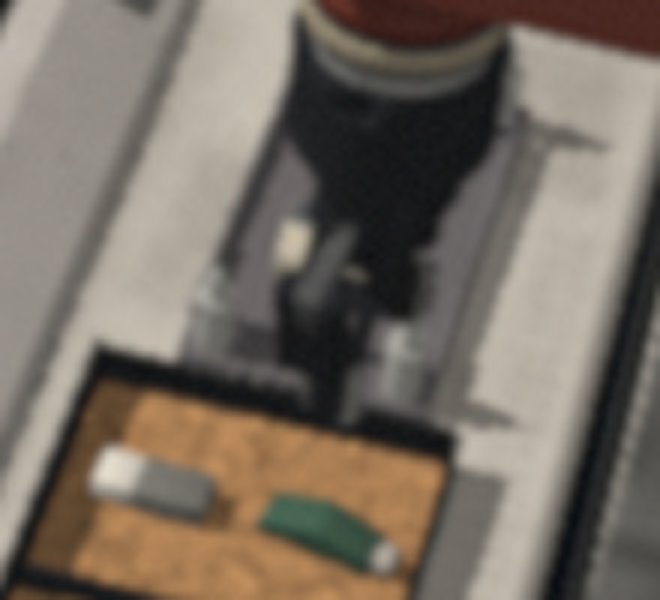

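send_rows(moves=[{"x": 0.01,"y": -0.001,"z": 0.01,"wx": 0,"wy": 0,"wz": 0.5},{"x": 0,"y": 0,"z": 0.025,"wx": 0,"wy": 0,"wz": 0},{"x": 0,"y": 0,"z": 0.01,"wx": 0,"wy": 0,"wz": 0},{"x": 0,"y": 0,"z": 0,"wx": 0,"wy": 0,"wz": 0}])

```text
t: 9.5
eef_pos: [0.4919, -0.1439, 0.0645]
ee_rot: [[0.177, 0.984, -0.003], [0.984, -0.177, 0.003], [0.002, -0.004, -1.0]]
contact_force: [0.6, 0.2, 0.1]
opening: 0.0499
```

Run:
```python
from plan import *
plan(.4915,-.1435,.017,79.5)
from h import *
g=get_image("side"); np.savez("/tmp/side2.npz",**g)
u,v=proj(g,[.493,-.14,.03])[0]; u0,v0=int(u)-45,int(v)-40
a=cv2.resize(g["pixels"][v0:v0+70,u0:u0+90,::-1],None,fx=7,fy=7,interpolation=cv2.INTER_CUBIC); cv2.imwrite("pics/g6.png",a)
```

```text
t9.50 pos [ 0.4919 -0.1439  0.0645] yaw 79.78 open 0.0499 F [0.6 0.2 0.1] q6 -104
need tool shift [ 0.2 -0.3 47.5] mm turn [-0.21 -0.14  0.28]
```

View pics/g6.png

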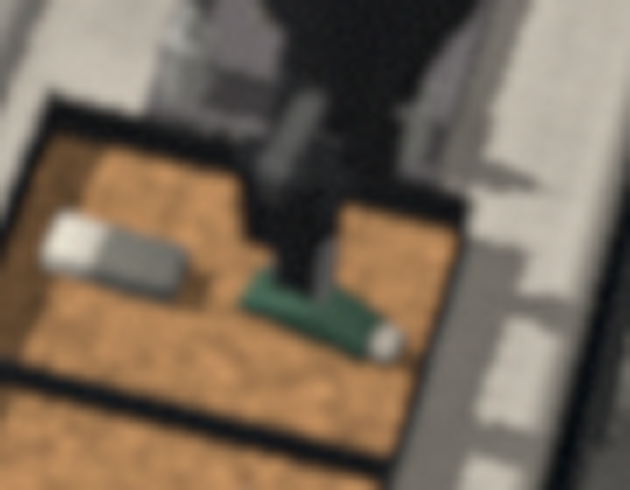

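send_rows(moves=[{"x": 0,"y": 0,"z": 0.015,"wx": 0,"wy": 0,"wz": 0},{"x": 0,"y": 0,"z": 0.02,"wx": 0,"wy": 0,"wz": 0},{"x": 0,"y": 0,"z": 0.006,"wx": 0,"wy": 0,"wz": 0},{"x": 0,"y": 0,"z": 0,"wx": 0,"wy": 0,"wz": 0}])

```text
t: 9.95
eef_pos: [0.4939, -0.1448, 0.0238]
ee_rot: [[0.177, 0.984, 0.001], [0.984, -0.177, 0.001], [0.001, 0.001, -1.0]]
contact_force: [0.3, 0.3, 1.0]
opening: 0.0499
```

Run:
```python
from plan import *
plan(.4915,-.1435,.017,79.5)
```

```text
t9.95 pos [ 0.4939 -0.1448  0.0238] yaw 79.79 open 0.0499 F [0.3 0.3 1. ] q6 -105
need tool shift [ 0.9 -2.6  6.8] mm turn [ 0.07 -0.07  0.29]
```

send_rows(moves=[{"x": 0,"y": -0.002,"z": 0.005,"wx": 0,"wy": 0,"wz": 0},{"x": 0,"y": 0,"z": 0.001,"wx": 0,"wy": 0,"wz": 0},{"x": 0,"y": 0,"z": 0,"wx": 0,"wy": 0,"wz": 0}])

```text
t: 10.25
eef_pos: [0.4928, -0.145, 0.0188]
ee_rot: [[0.177, 0.984, 0.004], [0.984, -0.177, 0.0], [0.001, 0.004, -1.0]]
contact_force: [-1.2, 1.1, 0.2]
opening: 0.0501
```

send_rows(moves=[{"x": 0,"y": 0,"z": 0,"wx": 0,"wy": 0,"wz": 0},{"x": 0,"y": 0,"z": 0,"wx": 0,"wy": 0,"wz": 0},{"x": 0,"y": 0,"z": 0,"wx": 0,"wy": 0,"wz": 0},{"x": 0,"y": 0,"z": 0,"wx": 0,"wy": 0,"wz": 0},{"x": 0,"y": 0,"z": 0,"wx": 0,"wy": 0,"wz": 0}], claw=0.01)

```text
t: 10.75
eef_pos: [0.494, -0.1455, 0.0204]
ee_rot: [[0.177, 0.984, 0.007], [0.984, -0.177, -0.001], [-0.0, 0.007, -1.0]]
contact_force: [-0.4, -0.6, -0.4]
opening: 0.0182
```

send_rows(moves=[{"x": 0,"y": 0,"z": -0.02,"wx": 0,"wy": 0,"wz": 0},{"x": 0,"y": 0,"z": -0.04,"wx": 0,"wy": 0,"wz": 0},{"x": 0,"y": 0,"z": -0.03,"wx": 0,"wy": 0,"wz": 0},{"x": 0,"y": 0,"z": 0,"wx": 0,"wy": 0,"wz": 0}])

```text
t: 11.15
eef_pos: [0.4915, -0.1446, 0.1108]
ee_rot: [[0.178, 0.984, 0.001], [0.984, -0.178, 0.001], [0.001, 0.001, -1.0]]
contact_force: [0.6, -0.3, 0.9]
opening: 0.018
```

Run:
```python
from plan import *
plan(.524,-.356,.1,80)
from h import *
g=get_image("side"); np.savez("/tmp/side2.npz",**g)
u,v=proj(g,[.493,-.14,.09])[0]; u0,v0=int(u)-45,int(v)-40
a=cv2.resize(g["pixels"][v0:v0+70,u0:u0+90,::-1],None,fx=7,fy=7,interpolation=cv2.INTER_CUBIC); cv2.imwrite("pics/g7.png",a)
```

```text
t11.15 pos [ 0.4915 -0.1446  0.1108] yaw 79.78 open 0.0180 F [ 0.6 -0.3  0.9] q6 -105
need tool shift [-202.3   69.5   10.7] mm turn [ 0.07 -0.07 -0.22]
```

View pics/g7.png

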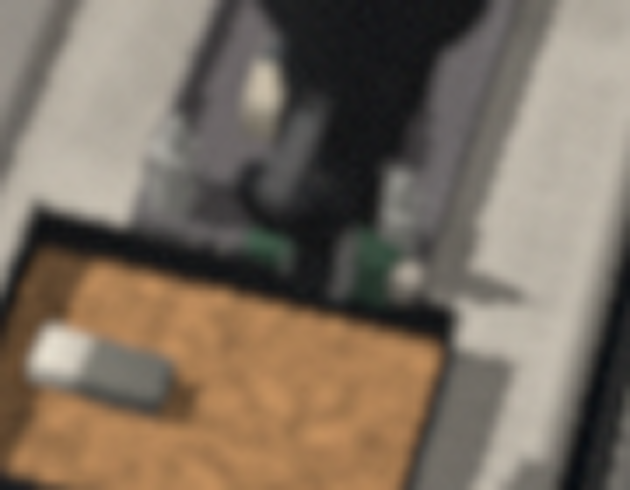

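send_rows(moves=[{"x": 0,"y": 0,"z": 0,"wx": 0,"wy": 0,"wz": -5},{"x": -0.03,"y": 0.008,"z": 0,"wx": 0,"wy": 0,"wz": -5},{"x": -0.04,"y": 0.006,"z": 0,"wx": 0,"wy": 0,"wz": 0},{"x": -0.04,"y": 0.006,"z": 0,"wx": 0,"wy": 0,"wz": 0},{"x": -0.04,"y": 0.006,"z": 0,"wx": 0,"wy": 0,"wz": 0},{"x": -0.03,"y": 0.005,"z": 0,"wx": 0,"wy": 0,"wz": 0},{"x": 0,"y": 0,"z": 0,"wx": 0,"wy": 0,"wz": 0},{"x": 0,"y": 0,"z": 0,"wx": 0,"wy": 0,"wz": 0}])

```text
t: 12.0
eef_pos: [0.5128, -0.3255, 0.0907]
ee_rot: [[-0.006, 1.0, -0.02], [1.0, 0.006, 0.016], [0.016, -0.02, -1.0]]
contact_force: [-0.7, 0.1, -0.2]
opening: 0.0178
```

Run:
```python
from plan import *
plan(.524,-.353,.06,90)
```

```text
t12.00 pos [ 0.5128 -0.3255  0.0907] yaw 90.32 open 0.0178 F [-0.7  0.1 -0.2] q6 -130
need tool shift [-28.   11.6  30.1] mm turn [-1.12 -0.92  0.33]
```

send_rows(moves=[{"x": -0.026,"y": 0.01,"z": 0,"wx": -1.1,"wy": -0.9,"wz": 0.3},{"x": 0,"y": 0,"z": 0.01,"wx": 0,"wy": 0,"wz": 0},{"x": 0,"y": 0,"z": 0.01,"wx": 0,"wy": 0,"wz": 0},{"x": 0,"y": 0,"z": 0,"wx": 0,"wy": 0,"wz": 0}])

```text
t: 12.4
eef_pos: [0.5205, -0.3456, 0.0636]
ee_rot: [[-0.004, 1.0, -0.007], [1.0, 0.004, 0.007], [0.007, -0.007, -1.0]]
contact_force: [-0.4, -0.0, 0.1]
opening: 0.0184
```

Run:
```python
from plan import *
plan(.524,-.353,.0215,90)
from h import *
g=get_image("side"); 
u,v=proj(g,[.523,-.32,.03])[0]; u0,v0=int(u)-45,int(v)-40
a=cv2.resize(g["pixels"][v0:v0+80,u0:u0+90,::-1],None,fx=7,fy=7,interpolation=cv2.INTER_CUBIC); cv2.imwrite("pics/g8.png",a)
```

```text
t12.40 pos [ 0.5205 -0.3456  0.0636] yaw 90.20 open 0.0184 F [-0.4 -0.   0.1] q6 -131
need tool shift [-7.7  3.8 42. ] mm turn [-0.39 -0.42  0.2 ]
```

View pics/g8.png

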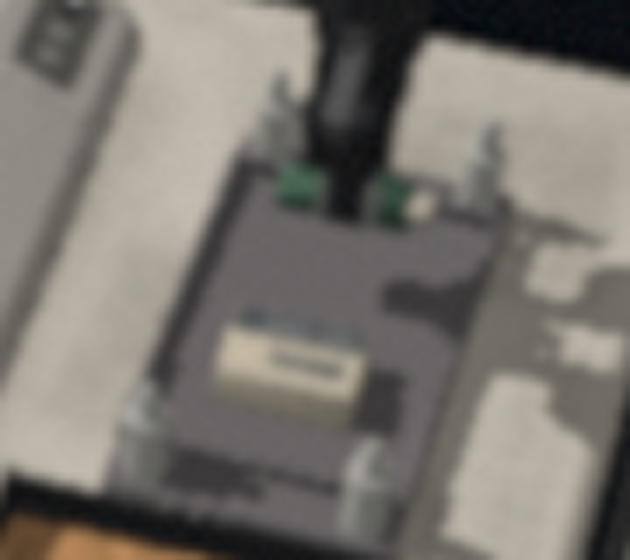

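send_rows(moves=[{"x": -0.007,"y": 0.003,"z": 0.01,"wx": -0.4,"wy": -0.4,"wz": 0.2},{"x": 0,"y": 0,"z": 0.02,"wx": 0,"wy": 0,"wz": 0},{"x": 0,"y": 0,"z": 0.005,"wx": 0,"wy": 0,"wz": 0},{"x": 0,"y": 0,"z": 0,"wx": 0,"wy": 0,"wz": 0}])

```text
t: 12.85
eef_pos: [0.5246, -0.3517, 0.0279]
ee_rot: [[-0.002, 1.0, 0.002], [1.0, 0.002, -0.002], [-0.002, 0.002, -1.0]]
contact_force: [1.0, 0.8, -0.6]
opening: 0.0179
```

Run:
```python
from plan import *
plan(.524,-.353,.0215,90)
```

```text
t12.85 pos [ 0.5246 -0.3517  0.0279] yaw 90.12 open 0.0179 F [ 1.   0.8 -0.6] q6 -131
need tool shift [-1.3 -0.7  6.4] mm turn [0.14 0.09 0.12]
```

send_rows(moves=[{"x": 0,"y": 0,"z": 0.005,"wx": 0,"wy": 0,"wz": 0},{"x": 0,"y": 0,"z": 0.002,"wx": 0,"wy": 0,"wz": 0},{"x": 0,"y": 0,"z": 0,"wx": 0,"wy": 0,"wz": 0}])

```text
t: 13.15
eef_pos: [0.5254, -0.3523, 0.0217]
ee_rot: [[-0.002, 1.0, 0.004], [1.0, 0.002, -0.003], [-0.003, 0.004, -1.0]]
contact_force: [-0.3, -0.4, -0.7]
opening: 0.0182
```

Run:
```python
from plan import *
plan(.524,-.353,.0215,90)
```

```text
t13.15 pos [ 0.5254 -0.3523  0.0217] yaw 90.12 open 0.0182 F [-0.3 -0.4 -0.7] q6 -131
need tool shift [-0.7 -1.4  0.2] mm turn [0.23 0.18 0.12]
```

send_rows(moves=[{"x": 0,"y": 0,"z": 0,"wx": 0,"wy": 0,"wz": 0},{"x": 0,"y": 0,"z": 0,"wx": 0,"wy": 0,"wz": 0},{"x": 0,"y": 0,"z": 0,"wx": 0,"wy": 0,"wz": 0},{"x": 0,"y": 0,"z": -0.03,"wx": 0,"wy": 0,"wz": 0},{"x": 0,"y": 0,"z": -0.04,"wx": 0,"wy": 0,"wz": 0},{"x": 0,"y": 0,"z": -0.04,"wx": 0,"wy": 0,"wz": 0},{"x": 0,"y": 0,"z": -0.02,"wx": 0,"wy": 0,"wz": 0}], claw=0.034)

```text
t: 13.85
eef_pos: [0.5231, -0.3506, 0.1529]
ee_rot: [[-0.002, 1.0, -0.001], [1.0, 0.002, 0.001], [0.001, -0.001, -1.0]]
contact_force: [0.3, -0.4, -0.1]
opening: 0.034
```

send_rows(moves=[{"x": 0.04,"y": 0,"z": -0.01,"wx": 0,"wy": 0,"wz": 0},{"x": 0.045,"y": 0,"z": -0.01,"wx": 0,"wy": 0,"wz": 0},{"x": 0.045,"y": 0,"z": 0,"wx": 0,"wy": 0,"wz": 0},{"x": 0.045,"y": 0,"z": 0,"wx": 0,"wy": 0,"wz": 0},{"x": 0.045,"y": 0,"z": 0,"wx": 0,"wy": 0,"wz": 0},{"x": 0.045,"y": 0,"z": 0,"wx": 0,"wy": 0,"wz": 0},{"x": 0.045,"y": 0,"z": 0,"wx": 0,"wy": 0,"wz": 0},{"x": 0.045,"y": 0,"z": 0,"wx": 0,"wy": 0,"wz": 0}], claw=0.04)

```text
t: 14.65
eef_pos: [0.5274, 0.0084, 0.1834]
ee_rot: [[0.009, 1.0, 0.019], [1.0, -0.009, -0.01], [-0.01, 0.019, -1.0]]
contact_force: [1.1, -1.2, 0.2]
opening: 0.0396
```

Run:
```python
from plan import *
plan(.5,.206,.12,91.65)
from h import *
r=[]
for n in("side","top"):
    g=get_image(n); np.savez(f"/tmp/{n}3.npz",**g)
    u,v=proj(g,[.523,-.32,.03])[0]; u0,v0=int(u)-48,int(v)-40
    r.append(cv2.resize(g["pixels"][v0:v0+80,u0:u0+96,::-1],(384,320),interpolation=cv2.INTER_CUBIC))
cv2.imwrite("pics/g9.png",np.hstack(r))
```

```text
t14.65 pos [0.5274 0.0084 0.1834] yaw 89.46 open 0.0396 F [ 1.1 -1.2  0.2] q6 -96
need tool shift [197.9 -30.4  61. ] mm turn [ 1.06  0.57 -2.19]
```

View pics/g9.png

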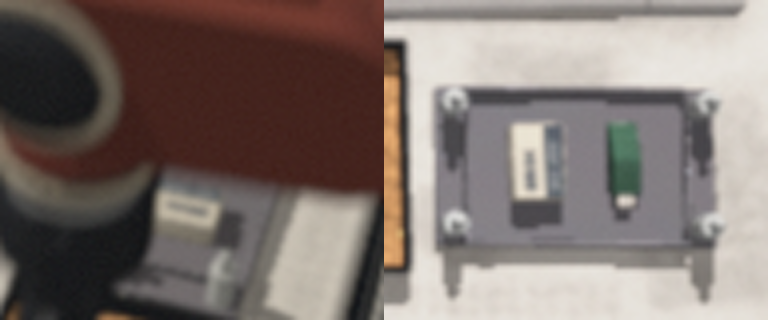

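Run:
```python
from h import *
from scipy.ndimage import median_filter
g=dict(np.load("/tmp/top3.npz"));S=3000
for nm,z,y0,y1,f in(("box",.024,-.325,-.255,lambda q:(q[...,2]>150)|((q[...,0]>95)&(q[...,0]<125)&(q[...,1]>45))),("rem",.022,-.385,-.335,lambda q:(q[...,0]>55)&(q[...,0]<95)&(q[...,1]>50))):
    I=ortho(g,.48,.57,y0,y1,z,S); m=f(cv2.cvtColor(I,cv2.COLOR_BGR2HSV)).astype(np.uint8)
    n,l,st,c=cv2.connectedComponentsWithStats(m); i=1+np.argmax(st[1:,4])
    cn=cv2.findContours((l==i).astype(np.uint8),cv2.RETR_EXTERNAL,cv2.CHAIN_APPROX_NONE)[0][0]; r=cv2.minAreaRect(cn)
    print(nm,"x",.57-r[0][1]/S,"y",y1-r[0][0]/S,np.array(r[1])/S*1000,r[2])
    cv2.imwrite(f"pics/o_{nm}.png",np.hstack([I,cv2.merge([m*255]*3)]))
from edge import *
p=(.522,-.3210,np.radians(-.7)); print({k:np.round(v,2) for k,v in edges(g,p,red).items()})
```

```text
box x 0.5263969217936197 y -0.28813844807942707 [30.57763672 55.18637594] 1.2730300426483154
rem x 0.5266666717529296 y -0.35233333079020185 [19.99999746 47.33332316] 0.0
{'yp': array([-0.53, -0.02,  0.41]), 'ym': array([-0.44, -2.13,  0.46]), 'xp': array([-0.07,  0.08,  0.35])}
```

Run:
```python
from fit import *
g=dict(np.load("/tmp/top3.npz"));p=(.522,-.321,np.radians(-.7))
P=curves()[:4]; c,s=np.cos(p[2]),np.sin(p[2]); k=24;out=[]
for q in P:
    W=np.c_[p[0]+c*q[:,0]-s*q[:,1],p[1]+s*q[:,0]+c*q[:,1],q[:,2]]; uv=proj(g,W); m=uv.mean(0).round().astype(int)
    u0,v0=m-7
    a=cv2.resize(g["pixels"][v0:v0+15,u0:u0+15,::-1],None,fx=k,fy=k,interpolation=cv2.INTER_CUBIC)
    for r,col in((.008,(0,0,255)),):
        for u,v in uv: cv2.circle(a,(int((u-u0+.5)*k),int((v-v0+.5)*k)),2,col,-1)
    W2=W.copy(); ctr=W.mean(0); 
    for sc,z in((.004/.008*.6,.052),(.0045/.008,.046)):
        W2=ctr+(W-ctr)*sc; W2[:,2]=z
        for u,v in proj(g,W2): cv2.circle(a,(int((u-u0+.5)*k),int((v-v0+.5)*k)),1,(255,0,0),-1)
    out.append(a)
cv2.imwrite("pics/posts.png",cv2.resize(np.vstack([np.hstack(out[:2]),np.hstack(out[2:])]),(600,600)))
```

```text
(no output)
```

View pics/posts.png

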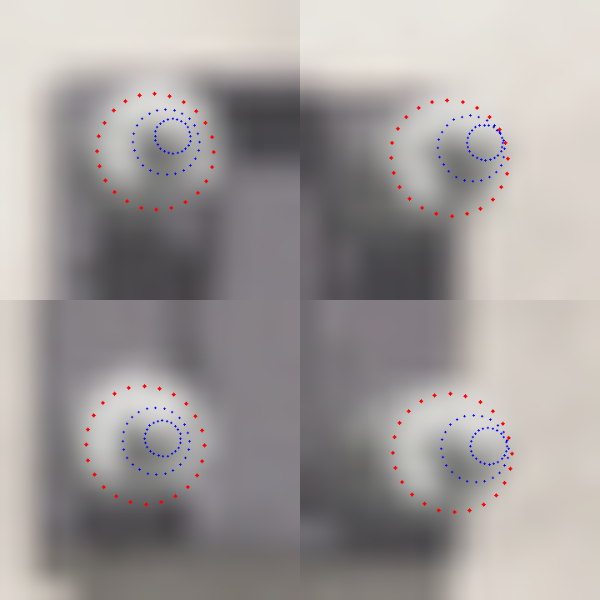

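send_rows(moves=[{"x": 0.045,"y": -0.007,"z": 0.01,"wx": 1,"wy": 0.5,"wz": -2.1},{"x": 0.045,"y": -0.007,"z": 0.01,"wx": 0,"wy": 0,"wz": 0},{"x": 0.045,"y": -0.007,"z": 0.01,"wx": 0,"wy": 0,"wz": 0},{"x": 0.03,"y": -0.006,"z": 0.01,"wx": 0,"wy": 0,"wz": 0},{"x": 0,"y": 0,"z": 0,"wx": 0,"wy": 0,"wz": 0},{"x": 0,"y": 0,"z": 0,"wx": 0,"wy": 0,"wz": 0}])

```text
t: 15.35
eef_pos: [0.4981, 0.1775, 0.1445]
ee_rot: [[-0.034, 0.999, 0.007], [0.999, 0.034, -0.002], [-0.002, 0.007, -1.0]]
contact_force: [-0.2, -0.1, 0.4]
opening: 0.0399
```

Run:
```python
from plan import *
plan(.4995,.2063,.1,91.7)
```

```text
t15.35 pos [0.4981 0.1775 0.1445] yaw 91.97 open 0.0399 F [-0.2 -0.1  0.4] q6 -80
need tool shift [28.8  2.1 44.5] mm turn [0.42 0.11 0.27]
```

send_rows(moves=[{"x": 0.025,"y": 0.001,"z": 0.01,"wx": 0.4,"wy": 0.1,"wz": 0.2},{"x": 0,"y": 0,"z": 0.02,"wx": 0,"wy": 0,"wz": 0},{"x": 0,"y": 0,"z": 0.01,"wx": 0,"wy": 0,"wz": 0},{"x": 0,"y": 0,"z": 0,"wx": 0,"wy": 0,"wz": 0}])

```text
t: 15.75
eef_pos: [0.5024, 0.1986, 0.1065]
ee_rot: [[-0.025, 1.0, 0.006], [1.0, 0.025, -0.0], [-0.0, 0.006, -1.0]]
contact_force: [-0.6, 0.5, 0.8]
opening: 0.0401
```

Run:
```python
from plan import *
plan(.4995,.2063,.034,91.7)
from h import *
g=get_image("side")
u,v=proj(g,[.5,.206,.05])[0]; u0,v0=int(u)-50,int(v)-60
cv2.imwrite("pics/h1.png",cv2.resize(g["pixels"][v0:v0+110,u0:u0+100,::-1],None,fx=5,fy=5,interpolation=cv2.INTER_CUBIC))
```

```text
t15.75 pos [0.5024 0.1986 0.1065] yaw 91.41 open 0.0401 F [-0.6  0.5  0.8] q6 -78
need tool shift [ 7.8 -3.1 72.5] mm turn [ 0.35  0.03 -0.29]
```

View pics/h1.png

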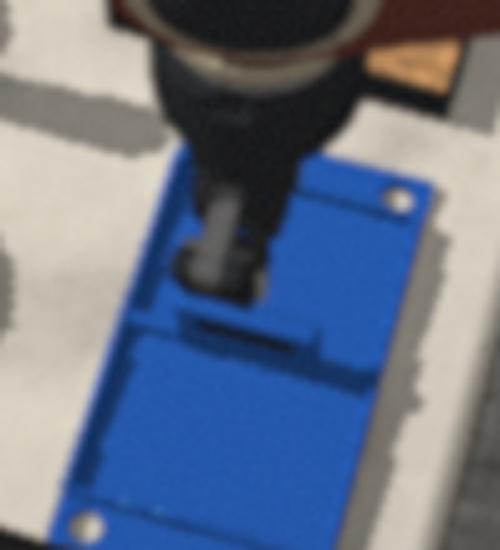

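send_rows(moves=[{"x": 0.007,"y": -0.003,"z": 0.01,"wx": 0.3,"wy": 0,"wz": -0.3},{"x": 0,"y": 0,"z": 0.02,"wx": 0,"wy": 0,"wz": 0},{"x": 0,"y": 0,"z": 0,"wx": 0,"wy": 0,"wz": 0},{"x": 0,"y": 0,"z": 0,"wx": 0,"wy": 0,"wz": 0}])

```text
t: 16.2
eef_pos: [0.502, 0.2053, 0.0792]
ee_rot: [[-0.027, 1.0, 0.007], [1.0, 0.027, 0.001], [0.001, 0.007, -1.0]]
contact_force: [-0.5, -0.4, -0.8]
opening: 0.04
```

Run:
```python
from plan import *
plan(.4995,.2063,.034,91.7)
```

```text
t16.20 pos [0.502  0.2053 0.0792] yaw 91.55 open 0.0400 F [-0.5 -0.4 -0.8] q6 -77
need tool shift [ 1.  -2.8 45.2] mm turn [ 0.38 -0.06 -0.15]
```

send_rows(moves=[{"x": 0.001,"y": -0.003,"z": 0.01,"wx": 0.4,"wy": 0,"wz": 0},{"x": 0,"y": 0,"z": 0.015,"wx": 0,"wy": 0,"wz": 0},{"x": 0,"y": 0,"z": 0.015,"wx": 0,"wy": 0,"wz": 0},{"x": 0,"y": 0,"z": 0,"wx": 0,"wy": 0,"wz": 0},{"x": 0,"y": 0,"z": 0,"wx": 0,"wy": 0,"wz": 0}])

```text
t: 16.7
eef_pos: [0.4995, 0.2067, 0.0373]
ee_rot: [[-0.027, 1.0, 0.001], [1.0, 0.027, 0.002], [0.002, 0.001, -1.0]]
contact_force: [-0.3, -0.9, 0.4]
opening: 0.0404
```

Run:
```python
from plan import *
plan(.4995,.2063,.034,91.7)
```

```text
t16.70 pos [0.4995 0.2067 0.0373] yaw 91.56 open 0.0404 F [-0.3 -0.9  0.4] q6 -77
need tool shift [-0.4  0.   3.3] mm turn [ 0.05 -0.1  -0.14]
```

Very well aligned. Close.

send_rows(moves=[{"x": 0,"y": 0,"z": 0.003,"wx": 0,"wy": 0,"wz": 0},{"x": 0,"y": 0,"z": 0,"wx": 0,"wy": 0,"wz": 0},{"x": 0,"y": 0,"z": 0,"wx": 0,"wy": 0,"wz": 0},{"x": 0,"y": 0,"z": 0,"wx": 0,"wy": 0,"wz": 0},{"x": 0,"y": 0,"z": 0,"wx": 0,"wy": 0,"wz": 0},{"x": 0,"y": 0,"z": 0,"wx": 0,"wy": 0,"wz": 0}], claw=0.0)

```text
t: 17.3
eef_pos: [0.4997, 0.2069, 0.0343]
ee_rot: [[-0.027, 1.0, 0.001], [1.0, 0.027, 0.002], [0.002, 0.002, -1.0]]
contact_force: [1.1, 0.8, -1.5]
opening: 0.0085
```

Run:
```python
from plan import *
plan(.4995,.2063,.034,91.7)
print(state()["ft_torque"])
```

```text
t17.30 pos [0.4997 0.2069 0.0343] yaw 91.57 open 0.0085 F [ 1.1  0.8 -1.5] q6 -77
need tool shift [-0.6 -0.2  0.3] mm turn [ 0.09 -0.12 -0.13]
[ 0.00193595 -0.01814758 -0.04688292]
```

send_rows(moves=[{"x": 0,"y": 0,"z": -0.015,"wx": 0,"wy": 0,"wz": 0},{"x": 0,"y": 0,"z": -0.03,"wx": 0,"wy": 0,"wz": 0},{"x": 0,"y": 0,"z": -0.03,"wx": 0,"wy": 0,"wz": 0},{"x": 0,"y": 0,"z": -0.03,"wx": 0,"wy": 0,"wz": 0},{"x": 0,"y": 0,"z": -0.03,"wx": 0,"wy": 0,"wz": 0},{"x": 0,"y": 0,"z": -0.01,"wx": 0,"wy": 0,"wz": 0},{"x": 0,"y": 0,"z": 0,"wx": 0,"wy": 0,"wz": 0}])

```text
t: 18.0
eef_pos: [0.4969, 0.2058, 0.1863]
ee_rot: [[-0.027, 1.0, -0.003], [1.0, 0.027, 0.001], [0.001, -0.003, -1.0]]
contact_force: [0.2, -0.6, -3.0]
opening: 0.0086
```

Run:
```python
from plan import *
plan(.5225,-.321,.15,89.2)
from h import *
g=get_image("side")
cv2.imwrite("pics/h2.png",cv2.resize(g["pixels"][100:384,130:400,::-1],None,fx=2,fy=2,interpolation=cv2.INTER_CUBIC))
```

```text
t18.00 pos [0.4969 0.2058 0.1863] yaw 91.55 open 0.0086 F [ 0.2 -0.6 -3. ] q6 -77
need tool shift [-527.3   11.5   35.8] mm turn [-0.19 -0.05  2.35]
```

View pics/h2.png

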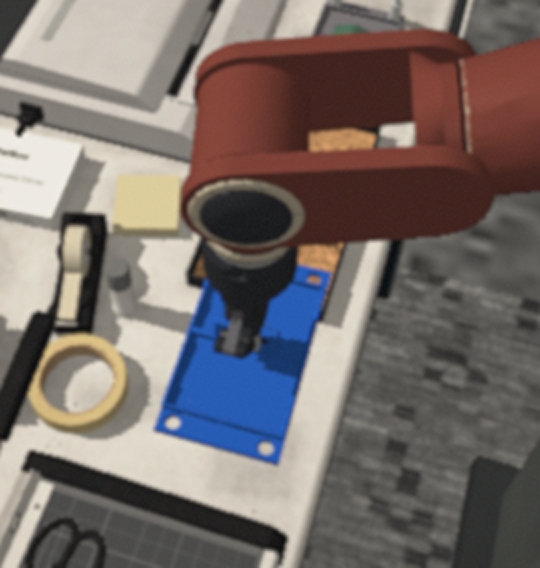

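Lifted level, 3 N of weight. Carry it at moderate speed.

send_rows(moves=[{"x": -0.02,"y": 0,"z": 0,"wx": 0,"wy": 0,"wz": 1},{"x": -0.03,"y": 0,"z": 0,"wx": 0,"wy": 0,"wz": 1},{"x": -0.035,"y": 0,"z": 0,"wx": 0,"wy": 0,"wz": 0},{"x": -0.035,"y": 0,"z": 0,"wx": 0,"wy": 0,"wz": 0},{"x": -0.035,"y": 0,"z": 0,"wx": 0,"wy": 0,"wz": 0},{"x": -0.035,"y": 0,"z": 0,"wx": 0,"wy": 0,"wz": 0},{"x": -0.035,"y": 0,"z": 0,"wx": 0,"wy": 0,"wz": 0},{"x": -0.035,"y": 0,"z": 0,"wx": 0,"wy": 0,"wz": 0}])

```text
t: 18.85
eef_pos: [0.4862, -0.0591, 0.1669]
ee_rot: [[0.0, 0.999, -0.032], [1.0, -0.0, 0.003], [0.003, -0.032, -0.999]]
contact_force: [0.6, -0.0, -3.4]
opening: 0.0087
```

Run:
```python
from plan import *
plan(.5225,-.321,.15,89.2)
```

```text
t18.85 pos [ 0.4862 -0.0591  0.1669] yaw 89.97 open 0.0087 F [ 0.6 -0.  -3.4] q6 -105
need tool shift [-262.    36.9   14.9] mm turn [-1.83 -0.16  0.78]
```

send_rows(moves=[{"x": -0.035,"y": 0.006,"z": 0,"wx": -1.8,"wy": 0,"wz": 0.5},{"x": -0.035,"y": 0.006,"z": -0.004,"wx": 0,"wy": 0,"wz": 0},{"x": -0.035,"y": 0.006,"z": -0.004,"wx": -0.5,"wy": 0,"wz": 0},{"x": -0.035,"y": 0.006,"z": -0.004,"wx": 0,"wy": 0,"wz": 0},{"x": -0.035,"y": 0.006,"z": -0.004,"wx": -0.5,"wy": 0,"wz": 0},{"x": -0.025,"y": 0.004,"z": 0,"wx": 0,"wy": 0,"wz": 0},{"x": -0.015,"y": 0,"z": 0,"wx": 0,"wy": 0,"wz": 0},{"x": 0,"y": 0,"z": 0,"wx": 0,"wy": 0,"wz": 0}])

```text
t: 19.65
eef_pos: [0.5078, -0.2827, 0.1602]
ee_rot: [[0.016, 1.0, -0.01], [1.0, -0.016, 0.018], [0.018, -0.01, -1.0]]
contact_force: [-0.4, 0.2, -3.5]
opening: 0.0088
```

Run:
```python
from plan import *
plan(.5225,-.321,.12,89.2)
```

```text
t19.65 pos [ 0.5078 -0.2827  0.1602] yaw 89.06 open 0.0088 F [-0.4  0.2 -3.5] q6 -126
need tool shift [-38.8  15.7  39.4] mm turn [-0.56 -1.04 -0.14]
```

send_rows(moves=[{"x": -0.02,"y": 0.008,"z": 0,"wx": -0.5,"wy": -1,"wz": -0.1},{"x": -0.015,"y": 0.006,"z": 0.01,"wx": 0,"wy": 0,"wz": 0},{"x": 0,"y": 0,"z": 0.01,"wx": 0,"wy": 0,"wz": 0},{"x": 0,"y": 0,"z": 0,"wx": 0,"wy": 0,"wz": 0},{"x": 0,"y": 0,"z": 0,"wx": 0,"wy": 0,"wz": 0}])

```text
t: 20.15
eef_pos: [0.5185, -0.3115, 0.1325]
ee_rot: [[0.012, 1.0, -0.01], [1.0, -0.012, 0.011], [0.01, -0.01, -1.0]]
contact_force: [-0.5, -0.5, -2.2]
opening: 0.0087
```

Run:
```python
from plan import *
plan(.5225,-.321,.108,89.2)
```

```text
t20.15 pos [ 0.5185 -0.3115  0.1325] yaw 89.33 open 0.0087 F [-0.5 -0.5 -2.2] q6 -127
need tool shift [-9.7  4.3 24.4] mm turn [-0.58 -0.6   0.13]
```

send_rows(moves=[{"x": -0.009,"y": 0.004,"z": 0.01,"wx": -0.6,"wy": -0.6,"wz": 0.1},{"x": 0,"y": 0,"z": 0.01,"wx": 0,"wy": 0,"wz": 0},{"x": 0,"y": 0,"z": 0,"wx": 0,"wy": 0,"wz": 0},{"x": 0,"y": 0,"z": 0,"wx": 0,"wy": 0,"wz": 0}])

```text
t: 20.55
eef_pos: [0.5222, -0.3168, 0.1122]
ee_rot: [[0.01, 1.0, -0.0], [1.0, -0.01, 0.002], [0.002, -0.0, -1.0]]
contact_force: [-0.2, 0.4, -2.7]
opening: 0.0087
```

Run:
```python
from plan import *
plan(.5225,-.321,.1,89.2)
from h import *
r=[]
for n,w in (("side",(50,55,45)),("top",(50,40,40))):
    g=get_image(n); np.savez(f"/tmp/{n}4.npz",**g)
    u,v=proj(g,[.523,-.32,.06])[0]; u0,v0=int(u)-50,int(v)-45
    r.append(cv2.resize(g["pixels"][v0:v0+90,u0:u0+100,::-1],None,fx=4,fy=4,interpolation=cv2.INTER_CUBIC))
cv2.imwrite("pics/h3.png",np.hstack(r))
```

```text
t20.55 pos [ 0.5222 -0.3168  0.1122] yaw 89.41 open 0.0087 F [-0.2  0.4 -2.7] q6 -128
need tool shift [-4.2  0.4 12.2] mm turn [-0.   -0.1   0.21]
```

View pics/h3.png

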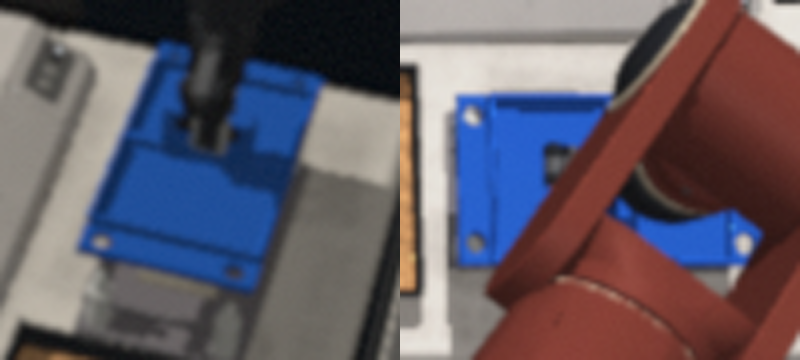

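```bash
cat > hol.py <<'E'
from fit import *
def holes(g,c,z,n=.02):
    bl=blobs(g,c[0]-.07,c[0]+.07,c[1]-.12,c[1]+.12,z,2500,lambda h:~((h[...,0]>100)&(h[...,0]<125)&(h[...,1]>120)),40,260)
    ps=[]
    for m in HOLES:
        e=np.array(c)+m; q=[b for b in bl if np.hypot(b[0]-e[0],b[1]-e[1])<.012]
        if q: ps.append((m,q[0][:2],q[0][2]))
    for p in ps: print(p[0],np.round(p[1],4),round(p[2]))
    if len(ps)>1: print(rigid([p[1] for p in ps],np.array([p[0] for p in ps])))
E
python3 - <<'E'
from hol import *
for n in("top","side"): print(n); holes(dict(np.load(f"/tmp/{n}4.npz")),(.522,-.318),.084)
E
```

```text
top
[0.042 0.087] [ 0.5655 -0.2311] 135
[-0.042  0.087] [ 0.4819 -0.2308] 95
(array([ 0.52339261, -0.3179073 ]), np.float64(-0.19792181221843208), np.float64(0.0002241730058377689))
side
[0.042 0.087] [ 0.5668 -0.228 ] 128
```

send_rows(moves=[{"x": -0.004,"y": 0,"z": 0.005,"wx": 0,"wy": 0,"wz": 0.2},{"x": 0,"y": 0,"z": 0.005,"wx": 0,"wy": 0,"wz": 0},{"x": 0,"y": 0,"z": 0,"wx": 0,"wy": 0,"wz": 0},{"x": 0,"y": 0,"z": 0,"wx": 0,"wy": 0,"wz": 0}])

```text
t: 21.05
eef_pos: [0.5226, -0.3217, 0.1027]
ee_rot: [[0.014, 1.0, 0.001], [1.0, -0.014, 0.001], [0.001, 0.001, -1.0]]
contact_force: [0.6, 1.3, -2.7]
opening: 0.0088
```

Run:
```python
from plan import *
plan(.5222,-.321,.092,89.2)
from h import *
r=[]
for n in ("side","top"):
    g=get_image(n); np.savez(f"/tmp/{n}5.npz",**g)
    u,v=proj(g,[.523,-.32,.06])[0]; u0,v0=int(u)-50,int(v)-45
    r.append(cv2.resize(g["pixels"][v0:v0+90,u0:u0+100,::-1],None,fx=4,fy=4,interpolation=cv2.INTER_CUBIC))
cv2.imwrite("pics/h4.png",np.hstack(r))
```

```text
t21.05 pos [ 0.5226 -0.3217  0.1027] yaw 89.18 open 0.0088 F [ 0.6  1.3 -2.7] q6 -128
need tool shift [ 0.7 -0.5 10.7] mm turn [ 0.08 -0.03 -0.02]
```

View pics/h4.png

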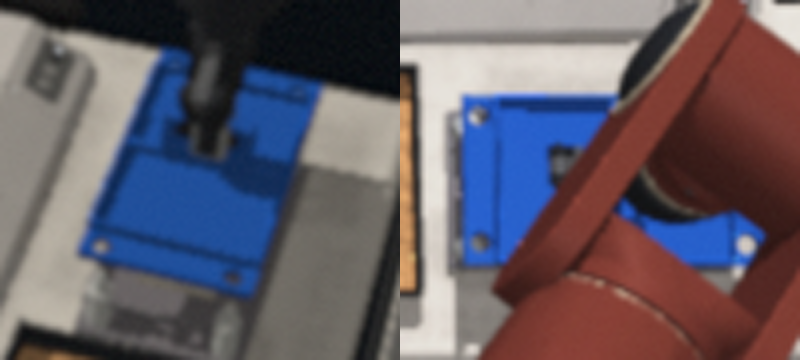

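send_rows(moves=[{"x": 0.001,"y": 0,"z": 0.005,"wx": 0,"wy": 0,"wz": 0},{"x": 0,"y": 0,"z": 0.005,"wx": 0,"wy": 0,"wz": 0},{"x": 0,"y": 0,"z": 0,"wx": 0,"wy": 0,"wz": 0}])

```text
t: 21.45
eef_pos: [0.5227, -0.3205, 0.0921]
ee_rot: [[0.014, 1.0, 0.002], [1.0, -0.014, 0.0], [0.0, 0.002, -1.0]]
contact_force: [-0.2, 0.1, -3.7]
opening: 0.0088
```

Run:
```python
from plan import *
plan(.5222,-.321,.0703,89.2); print(state()["ft_torque"])
```

```text
t21.45 pos [ 0.5227 -0.3205  0.0921] yaw 89.19 open 0.0088 F [-0.2  0.1 -3.7] q6 -128
need tool shift [-0.5 -0.6 21.8] mm turn [ 0.1  -0.02 -0.01]
[-0.02173375  0.05622251  0.02278706]
```

send_rows(moves=[{"x": 0,"y": 0,"z": 0.004,"wx": 0,"wy": 0,"wz": 0},{"x": 0,"y": 0,"z": 0.004,"wx": 0,"wy": 0,"wz": 0},{"x": 0,"y": 0,"z": 0,"wx": 0,"wy": 0,"wz": 0}])

```text
t: 21.75
eef_pos: [0.5226, -0.3203, 0.083]
ee_rot: [[0.014, 1.0, 0.001], [1.0, -0.014, 0.001], [0.001, 0.001, -1.0]]
contact_force: [0.5, 0.9, -2.2]
opening: 0.0087
```

Run:
```python
from plan import *
plan(.5222,-.321,.0703,89.2); print(state()["ft_torque"])
```

```text
t21.75 pos [ 0.5226 -0.3203  0.083 ] yaw 89.19 open 0.0087 F [ 0.5  0.9 -2.2] q6 -128
need tool shift [-0.7 -0.4 12.7] mm turn [ 0.07 -0.04 -0.01]
[ 1.53160445e-02 -8.87850742e-04 -7.04626159e-05]
```

Tray bottom is 3 mm below the pin tips with no contact. Continue.

send_rows(moves=[{"x": 0,"y": 0,"z": 0.004,"wx": 0,"wy": 0,"wz": 0},{"x": 0,"y": 0,"z": 0.003,"wx": 0,"wy": 0,"wz": 0},{"x": 0,"y": 0,"z": 0,"wx": 0,"wy": 0,"wz": 0}])

```text
t: 22.05
eef_pos: [0.5226, -0.3203, 0.0753]
ee_rot: [[0.014, 1.0, 0.001], [1.0, -0.014, 0.001], [0.001, 0.001, -1.0]]
contact_force: [0.3, 0.0, -2.2]
opening: 0.0089
```

Run:
```python
from plan import *
plan(.5222,-.321,.0703,89.2); print(state()["ft_torque"])
from h import *
g=get_image("side"); np.savez(f"/tmp/side6.npz",**g)
u,v=proj(g,[.523,-.32,.06])[0]; u0,v0=int(u)-50,int(v)-45
cv2.imwrite("pics/h5.png",cv2.resize(g["pixels"][v0:v0+90,u0:u0+100,::-1],None,fx=6,fy=6,interpolation=cv2.INTER_CUBIC))
```

```text
t22.05 pos [ 0.5226 -0.3203  0.0753] yaw 89.19 open 0.0089 F [ 0.3  0.  -2.2] q6 -128
need tool shift [-0.7 -0.4  5. ] mm turn [ 0.06 -0.05 -0.01]
[ 0.0115525  -0.02686303  0.00078612]
```

View pics/h5.png

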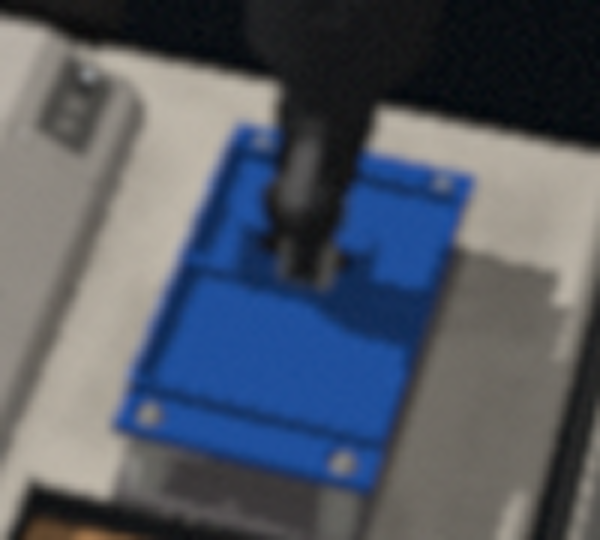

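Pins show through all four holes. Seat it.

send_rows(moves=[{"x": 0,"y": 0,"z": 0.003,"wx": 0,"wy": 0,"wz": 0},{"x": 0,"y": 0,"z": 0.001,"wx": 0,"wy": 0,"wz": 0},{"x": 0,"y": 0,"z": 0.001,"wx": 0,"wy": 0,"wz": 0},{"x": 0,"y": 0,"z": 0,"wx": 0,"wy": 0,"wz": 0}])

```text
t: 22.5
eef_pos: [0.5227, -0.3205, 0.0704]
ee_rot: [[0.014, 1.0, 0.001], [1.0, -0.014, 0.0], [0.0, 0.001, -1.0]]
contact_force: [0.7, -0.1, -3.6]
opening: 0.0086
```

Run:
```python
from plan import *
plan(.5222,-.321,.0703,89.2); print(state()["ft_torque"])
```

```text
t22.50 pos [ 0.5227 -0.3205  0.0704] yaw 89.19 open 0.0086 F [ 0.7 -0.1 -3.6] q6 -128
need tool shift [-0.5 -0.5  0.1] mm turn [ 0.08 -0.03 -0.01]
[ 0.00236978 -0.02593387 -0.03543696]
```

send_rows(moves=[{"x": 0,"y": 0,"z": 0.001,"wx": 0,"wy": 0,"wz": 0},{"x": 0,"y": 0,"z": 0.0005,"wx": 0,"wy": 0,"wz": 0},{"x": 0,"y": 0,"z": 0,"wx": 0,"wy": 0,"wz": 0}])

```text
t: 22.8
eef_pos: [0.523, -0.3206, 0.0703]
ee_rot: [[0.014, 1.0, 0.001], [1.0, -0.014, 0.0], [0.0, 0.001, -1.0]]
contact_force: [-0.3, -0.3, -3.6]
opening: 0.0086
```

send_rows(moves=[{"x": 0,"y": 0,"z": 0,"wx": 0,"wy": 0,"wz": 0},{"x": 0,"y": 0,"z": 0,"wx": 0,"wy": 0,"wz": 0},{"x": 0,"y": 0,"z": 0,"wx": 0,"wy": 0,"wz": 0},{"x": 0,"y": 0,"z": 0,"wx": 0,"wy": 0,"wz": 0}], claw=0.04)

```text
t: 23.2
eef_pos: [0.5247, -0.3219, 0.0721]
ee_rot: [[0.014, 1.0, 0.006], [1.0, -0.014, -0.003], [-0.003, 0.006, -1.0]]
contact_force: [-0.2, 0.5, -0.3]
opening: 0.0399
```

send_rows(moves=[{"x": 0,"y": 0,"z": -0.03,"wx": 0,"wy": 0,"wz": 0},{"x": 0,"y": 0,"z": -0.04,"wx": 0,"wy": 0,"wz": 0},{"x": 0,"y": 0,"z": -0.03,"wx": 0,"wy": 0,"wz": 0},{"x": 0.035,"y": 0,"z": 0,"wx": 0,"wy": 0,"wz": 0},{"x": 0.045,"y": 0.01,"z": 0,"wx": 0,"wy": 0,"wz": 0},{"x": 0.045,"y": 0.01,"z": 0,"wx": 0,"wy": 0,"wz": 0},{"x": 0.03,"y": 0.01,"z": 0,"wx": 0,"wy": 0,"wz": 0},{"x": 0,"y": 0,"z": 0,"wx": 0,"wy": 0,"wz": 0}])

```text
t: 24.0
eef_pos: [0.5588, -0.1644, 0.1788]
ee_rot: [[0.019, 1.0, 0.013], [1.0, -0.018, -0.005], [-0.005, 0.013, -1.0]]
contact_force: [0.3, -0.0, 0.4]
opening: 0.04
```

Run:
```python
from plan import *
plan(.5665,-.1460,.0165,90)
from hol import *
r=[]
for n in ("side","top"):
    g=get_image(n); np.savez(f"/tmp/{n}7.npz",**g)
    u,v=proj(g,[.523,-.32,.06])[0]; u0,v0=int(u)-50,int(v)-45
    r.append(cv2.resize(g["pixels"][v0:v0+90,u0:u0+100,::-1],None,fx=4,fy=4,interpolation=cv2.INTER_CUBIC))
    C=cloud(g); hsv=cv2.cvtColor(g["pixels"],cv2.COLOR_RGB2HSV); b=(hsv[...,0]>105)&(hsv[...,0]<125)&(hsv[...,1]>150)&(C[...,1]<-.2)
    P=C[b]; P=P[abs(P[:,2]-.042)<.006]; 
    if len(P)>20: k=np.linalg.lstsq(np.c_[P[:,:2]-[.522,-.321],np.ones(len(P))],P[:,2],rcond=None)[0]; print(n,len(P),"plane slope",k[:2],"z",k[2])
    holes(g,(.522,-.321),.042)
cv2.imwrite("pics/h6.png",np.hstack(r))
```

```text
t24.00 pos [ 0.5588 -0.1644  0.1788] yaw 88.94 open 0.0400 F [ 0.3 -0.   0.4] q6 -113
need tool shift [ 19.3   5.3 162.3] mm turn [ 0.73  0.3  -1.06]
side 1731 plane slope [-0.00229472 -0.0003603 ] z 0.04179671649700362
[0.042 0.087] [ 0.5683 -0.2359] 193
[-0.042  0.087] [ 0.4842 -0.2343] 195
(array([ 0.52458778, -0.3221095 ]), np.float64(-1.0854778906202271), np.float64(3.851800711929254e-05))
top 1754 plane slope [ 0.00190147 -0.00063202] z 0.04222192523886077
[ 0.042 -0.087] [ 0.5648 -0.4096] 123
[-0.042 -0.087] [ 0.481  -0.4084] 123
(array([ 0.52421337, -0.3220313 ]), np.float64(-0.8534107173094168), np.float64(0.00010560470045628545))
```

View pics/h6.png

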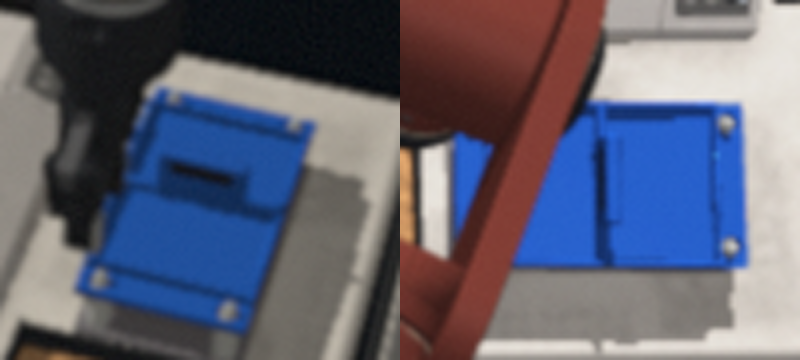

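send_rows(moves=[{"x": 0.018,"y": 0.006,"z": 0.02,"wx": 0.7,"wy": 0.3,"wz": -1},{"x": 0,"y": 0,"z": 0.03,"wx": 0,"wy": 0,"wz": 0},{"x": 0,"y": 0,"z": 0.03,"wx": 0,"wy": 0,"wz": 0},{"x": 0,"y": 0,"z": 0.02,"wx": 0,"wy": 0,"wz": 0},{"x": 0,"y": 0,"z": 0,"wx": 0,"wy": 0,"wz": 0},{"x": 0,"y": 0,"z": 0,"wx": 0,"wy": 0,"wz": 0}])

```text
t: 24.7
eef_pos: [0.5655, -0.1577, 0.0778]
ee_rot: [[0.012, 1.0, 0.003], [1.0, -0.012, -0.006], [-0.006, 0.003, -1.0]]
contact_force: [-0.0, 0.0, -0.2]
opening: 0.04
```

Run:
```python
from plan import *
plan(.5665,-.1465,.0175,90)
from h import *
g=get_image("side")
u,v=proj(g,[.567,-.147,.03])[0]; u0,v0=int(u)-45,int(v)-40
cv2.imwrite("pics/i1.png",cv2.resize(g["pixels"][v0:v0+70,u0:u0+90,::-1],None,fx=7,fy=7,interpolation=cv2.INTER_CUBIC))
```

```text
t24.70 pos [ 0.5655 -0.1577  0.0778] yaw 89.33 open 0.0400 F [-0.   0.  -0.2] q6 -112
need tool shift [11.5  0.7 60.3] mm turn [ 0.2   0.32 -0.67]
```

View pics/i1.png

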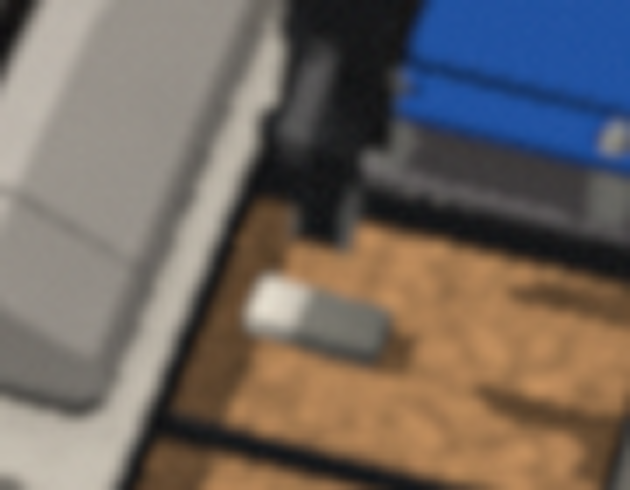

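send_rows(moves=[{"x": 0.011,"y": 0,"z": 0.005,"wx": 0.2,"wy": 0.3,"wz": -0.6},{"x": 0,"y": 0,"z": 0.02,"wx": 0,"wy": 0,"wz": 0},{"x": 0,"y": 0,"z": 0,"wx": 0,"wy": 0,"wz": 0},{"x": 0,"y": 0,"z": 0,"wx": 0,"wy": 0,"wz": 0}])

```text
t: 25.15
eef_pos: [0.5691, -0.1472, 0.058]
ee_rot: [[0.001, 1.0, 0.008], [1.0, -0.001, -0.003], [-0.003, 0.008, -1.0]]
contact_force: [0.5, 0.4, 0.5]
opening: 0.0401
```

Run:
```python
from plan import *
plan(.5665,-.1465,.0175,90)
```

```text
t25.15 pos [ 0.5691 -0.1472  0.058 ] yaw 89.95 open 0.0401 F [0.5 0.4 0.5] q6 -112
need tool shift [ 0.8 -2.9 40.5] mm turn [ 0.48  0.15 -0.05]
```

send_rows(moves=[{"x": 0,"y": -0.002,"z": 0.015,"wx": 0.4,"wy": 0,"wz": 0},{"x": 0,"y": 0,"z": 0.012,"wx": 0,"wy": 0,"wz": 0},{"x": 0,"y": 0,"z": 0.006,"wx": 0,"wy": 0,"wz": 0},{"x": 0,"y": 0,"z": 0,"wx": 0,"wy": 0,"wz": 0}])

```text
t: 25.55
eef_pos: [0.5685, -0.1473, 0.0247]
ee_rot: [[0.0, 1.0, 0.004], [1.0, -0.0, -0.004], [-0.004, 0.004, -1.0]]
contact_force: [-0.2, 1.1, -0.1]
opening: 0.0398
```

Run:
```python
from plan import *
plan(.5665,-.1465,.0175,90)
```

```text
t25.55 pos [ 0.5685 -0.1473  0.0247] yaw 89.98 open 0.0398 F [-0.2  1.1 -0.1] q6 -112
need tool shift [ 0.8 -2.   7.2] mm turn [ 0.24  0.21 -0.02]
```

send_rows(moves=[{"x": 0.001,"y": -0.001,"z": 0.005,"wx": 0,"wy": 0,"wz": 0},{"x": 0,"y": 0,"z": 0.002,"wx": 0,"wy": 0,"wz": 0},{"x": 0,"y": 0,"z": 0,"wx": 0,"wy": 0,"wz": 0}])

```text
t: 25.85
eef_pos: [0.5674, -0.1463, 0.0169]
ee_rot: [[0.0, 1.0, 0.004], [1.0, -0.0, -0.004], [-0.004, 0.004, -1.0]]
contact_force: [0.8, 1.3, 0.7]
opening: 0.04
```

send_rows(moves=[{"x": 0,"y": 0,"z": 0,"wx": 0,"wy": 0,"wz": 0},{"x": 0,"y": 0,"z": 0,"wx": 0,"wy": 0,"wz": 0},{"x": 0,"y": 0,"z": 0,"wx": 0,"wy": 0,"wz": 0},{"x": 0,"y": 0,"z": 0,"wx": 0,"wy": 0,"wz": 0}], claw=0.014)

```text
t: 26.25
eef_pos: [0.5683, -0.1467, 0.0181]
ee_rot: [[0.0, 1.0, 0.006], [1.0, -0.0, -0.004], [-0.004, 0.006, -1.0]]
contact_force: [-0.3, 0.4, -0.6]
opening: 0.019
```

send_rows(moves=[{"x": 0,"y": 0,"z": -0.02,"wx": 0,"wy": 0,"wz": 0},{"x": 0,"y": 0,"z": -0.04,"wx": 0,"wy": 0,"wz": 0},{"x": 0,"y": 0,"z": -0.04,"wx": 0,"wy": 0,"wz": 0},{"x": 0,"y": 0,"z": -0.02,"wx": 0,"wy": 0,"wz": 0},{"x": 0,"y": 0,"z": 0,"wx": 0,"wy": 0,"wz": 0}])

```text
t: 26.75
eef_pos: [0.566, -0.1456, 0.1402]
ee_rot: [[0.001, 1.0, 0.001], [1.0, -0.001, -0.003], [-0.003, 0.001, -1.0]]
contact_force: [0.3, -0.0, 0.2]
opening: 0.0191
```

Run:
```python
from plan import *
plan(.5225,-.284,.09,89.3)
from h import *
g=get_image("side")
u,v=proj(g,[.567,-.147,.1])[0]; u0,v0=int(u)-45,int(v)-40
cv2.imwrite("pics/i2.png",cv2.resize(g["pixels"][v0:v0+70,u0:u0+90,::-1],None,fx=7,fy=7,interpolation=cv2.INTER_CUBIC))
```

```text
t26.75 pos [ 0.566  -0.1456  0.1402] yaw 89.97 open 0.0191 F [ 0.3 -0.   0.2] q6 -112
need tool shift [-138.3  -43.5   50.5] mm turn [0.09 0.15 0.67]
```

View pics/i2.png

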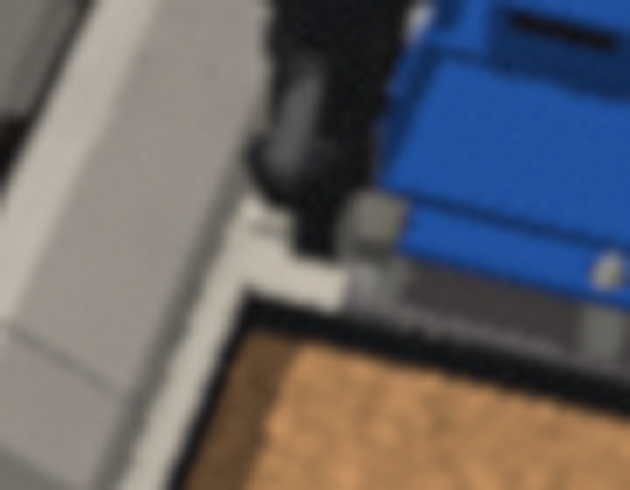

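send_rows(moves=[{"x": -0.03,"y": -0.01,"z": 0,"wx": 0,"wy": 0,"wz": 0.6},{"x": -0.035,"y": -0.011,"z": 0,"wx": 0,"wy": 0,"wz": 0},{"x": -0.035,"y": -0.011,"z": 0,"wx": 0,"wy": 0,"wz": 0},{"x": -0.02,"y": -0.006,"z": 0,"wx": 0,"wy": 0,"wz": 0},{"x": 0,"y": 0,"z": 0,"wx": 0,"wy": 0,"wz": 0},{"x": 0,"y": 0,"z": 0,"wx": 0,"wy": 0,"wz": 0}])

```text
t: 27.4
eef_pos: [0.5202, -0.2649, 0.1261]
ee_rot: [[0.009, 1.0, -0.014], [1.0, -0.009, 0.008], [0.008, -0.014, -1.0]]
contact_force: [-0.4, 0.4, -0.6]
opening: 0.0191
```

Run:
```python
from plan import *
plan(.5225,-.282,.09,89.3)
```

```text
t27.40 pos [ 0.5202 -0.2649  0.1261] yaw 89.46 open 0.0191 F [-0.4  0.4 -0.6] q6 -124
need tool shift [-17.3   3.   35.9] mm turn [-0.82 -0.43  0.16]
```

send_rows(moves=[{"x": -0.015,"y": 0.001,"z": 0.01,"wx": -0.8,"wy": -0.4,"wz": 0.1},{"x": 0,"y": 0,"z": 0.015,"wx": 0,"wy": 0,"wz": 0},{"x": 0,"y": 0,"z": 0,"wx": 0,"wy": 0,"wz": 0},{"x": 0,"y": 0,"z": 0,"wx": 0,"wy": 0,"wz": 0}])

```text
t: 27.8
eef_pos: [0.5204, -0.2748, 0.0956]
ee_rot: [[0.008, 1.0, -0.005], [1.0, -0.008, 0.006], [0.006, -0.005, -1.0]]
contact_force: [-0.2, -1.0, -0.1]
opening: 0.0191
```

Run:
```python
from plan import *
plan(.5225,-.282,.0555,89.3)
```

```text
t27.80 pos [ 0.5204 -0.2748  0.0956] yaw 89.56 open 0.0191 F [-0.2 -1.  -0.1] q6 -125
need tool shift [-7.4  2.4 40.1] mm turn [-0.29 -0.34  0.26]
```

send_rows(moves=[{"x": -0.007,"y": 0.002,"z": 0.005,"wx": -0.3,"wy": -0.3,"wz": 0.2},{"x": 0,"y": 0,"z": 0.012,"wx": 0,"wy": 0,"wz": 0},{"x": 0,"y": 0,"z": 0.005,"wx": 0,"wy": 0,"wz": 0},{"x": 0,"y": 0,"z": 0,"wx": 0,"wy": 0,"wz": 0}])

```text
t: 28.2
eef_pos: [0.5233, -0.2807, 0.0721]
ee_rot: [[0.009, 1.0, 0.001], [1.0, -0.009, 0.0], [0.0, 0.001, -1.0]]
contact_force: [-0.6, -0.3, -0.0]
opening: 0.019
```

Run:
```python
from plan import *
plan(.5225,-.282,.0555,89.3)
from h import *
g=get_image("side")
u,v=proj(g,[.523,-.32,.06])[0]; u0,v0=int(u)-50,int(v)-45
cv2.imwrite("pics/i3.png",cv2.resize(g["pixels"][v0:v0+90,u0:u0+100,::-1],None,fx=6,fy=6,interpolation=cv2.INTER_CUBIC))
```

```text
t28.20 pos [ 0.5233 -0.2807  0.0721] yaw 89.47 open 0.0190 F [-0.6 -0.3 -0. ] q6 -125
need tool shift [-1.3 -0.8 16.6] mm turn [ 0.05 -0.02  0.17]
```

View pics/i3.png

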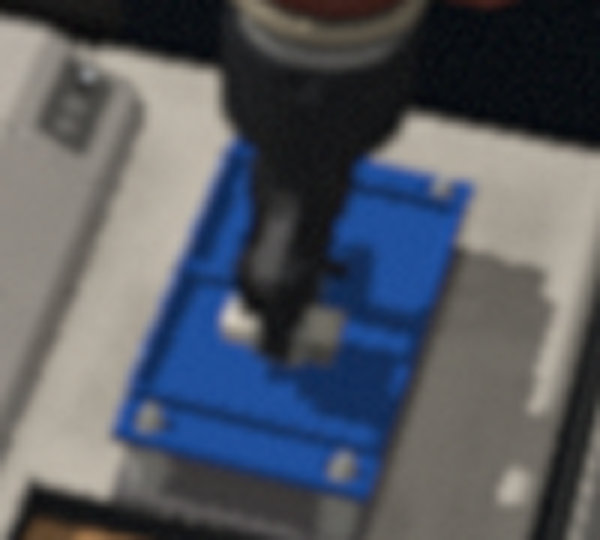

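send_rows(moves=[{"x": -0.001,"y": 0,"z": 0.008,"wx": 0,"wy": 0,"wz": 0},{"x": 0,"y": 0,"z": 0.005,"wx": 0,"wy": 0,"wz": 0},{"x": 0,"y": 0,"z": 0.001,"wx": 0,"wy": 0,"wz": 0},{"x": 0,"y": 0,"z": 0,"wx": 0,"wy": 0,"wz": 0}])

```text
t: 28.65
eef_pos: [0.5236, -0.2821, 0.0577]
ee_rot: [[0.009, 1.0, 0.002], [1.0, -0.009, -0.0], [-0.0, 0.002, -1.0]]
contact_force: [0.7, -0.7, 0.9]
opening: 0.0193
```

Run:
```python
from plan import *
plan(.5225,-.282,.0555,89.3)
```

```text
t28.65 pos [ 0.5236 -0.2821  0.0577] yaw 89.46 open 0.0193 F [ 0.7 -0.7  0.9] q6 -125
need tool shift [ 0.1 -1.1  2.2] mm turn [0.1  0.01 0.16]
```

send_rows(moves=[{"x": 0,"y": 0,"z": 0.002,"wx": 0,"wy": 0,"wz": 0},{"x": 0,"y": 0,"z": 0.001,"wx": 0,"wy": 0,"wz": 0},{"x": 0,"y": 0,"z": 0,"wx": 0,"wy": 0,"wz": 0}])

```text
t: 28.95
eef_pos: [0.5238, -0.2823, 0.0549]
ee_rot: [[0.009, 1.0, 0.003], [1.0, -0.009, -0.001], [-0.001, 0.003, -1.0]]
contact_force: [0.6, -0.1, -1.6]
opening: 0.0192
```

send_rows(moves=[{"x": 0,"y": 0,"z": 0,"wx": 0,"wy": 0,"wz": 0},{"x": 0,"y": 0,"z": 0,"wx": 0,"wy": 0,"wz": 0},{"x": 0,"y": 0,"z": 0,"wx": 0,"wy": 0,"wz": 0},{"x": 0,"y": 0,"z": -0.03,"wx": 0,"wy": 0,"wz": 0},{"x": 0,"y": 0,"z": -0.04,"wx": 0,"wy": 0,"wz": 0},{"x": 0,"y": 0,"z": -0.04,"wx": 0,"wy": 0,"wz": 0},{"x": 0,"y": 0,"z": 0,"wx": 0,"wy": 0,"wz": 0}], claw=0.032)

```text
t: 29.65
eef_pos: [0.5227, -0.2817, 0.1673]
ee_rot: [[0.01, 1.0, -0.0], [1.0, -0.01, 0.001], [0.001, -0.0, -1.0]]
contact_force: [1.4, 0.0, 1.3]
opening: 0.032
```

Run:
```python
from plan import *
plan(.4905,-.0265,.12,86)
```

```text
t29.65 pos [ 0.5227 -0.2817  0.1673] yaw 89.45 open 0.0320 F [1.4 0.  1.3] q6 -125
need tool shift [254.8 -34.6  47.7] mm turn [-0.02 -0.07  3.45]
```

Run:
```python
from plan import *
from h import *
g=get_image("top"); np.savez("/tmp/top8.npz",**g); S=8000
I=ortho(g,.46,.525,-.065,.01,.023,S); 
C=cloud(g); m=(abs(C[...,0]-.491)<.025)&(abs(C[...,1]+.027)<.025)&(C[...,2]>.012); P=C[m]; print(np.round(P[np.argsort(-P[:,2])][:25],4).tolist())
for k in range(0,I.shape[1],S//100): cv2.line(I,(k,0),(k,8),(0,0,255),1)
for k in range(0,I.shape[0],S//100): cv2.line(I,(0,k),(8,k),(0,0,255),1)
cv2.imwrite("pics/clip.png",I); print(I.shape)
from hol import *
holes(g,(.5235,-.321),.042)
u,v=proj(g,[.523,-.32,.06])[0]; u0,v0=int(u)-50,int(v)-45
cv2.imwrite("pics/i4.png",cv2.resize(g["pixels"][v0:v0+90,u0:u0+100,::-1],None,fx=6,fy=6,interpolation=cv2.INTER_CUBIC))
```

```text
[[0.4946, -0.0147, 0.0473], [0.492, -0.0416, 0.0437], [0.4949, -0.0416, 0.0408], [0.4895, -0.0415, 0.0405], [0.4897, -0.0144, 0.0404], [0.4868, -0.0415, 0.0403], [0.4924, -0.0144, 0.0403], [0.4979, -0.0387, 0.0363], [0.4845, -0.0359, 0.0345], [0.4845, -0.0386, 0.0342], [0.4847, -0.0222, 0.0318], [0.4984, -0.0359, 0.0303], [0.485, -0.0193, 0.0278], [0.4931, -0.0303, 0.0273], [0.5015, -0.0302, 0.0258], [0.5042, -0.033, 0.0256], [0.485, -0.0329, 0.0256], [0.5043, -0.0302, 0.0255], [0.485, -0.0302, 0.0253], [0.4796, -0.0302, 0.025], [0.4988, -0.033, 0.025], [0.4906, -0.0274, 0.025], [0.5071, -0.0302, 0.0247], [0.4823, -0.0302, 0.0245], [0.5044, -0.0274, 0.0242]]
(520, 600, 3)
[0.042 0.087] [ 0.5674 -0.2362] 127
```

View pics/clip.png

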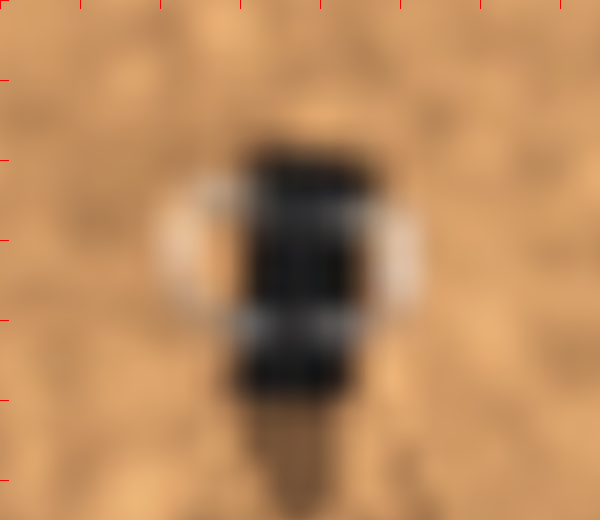

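View pics/i4.png

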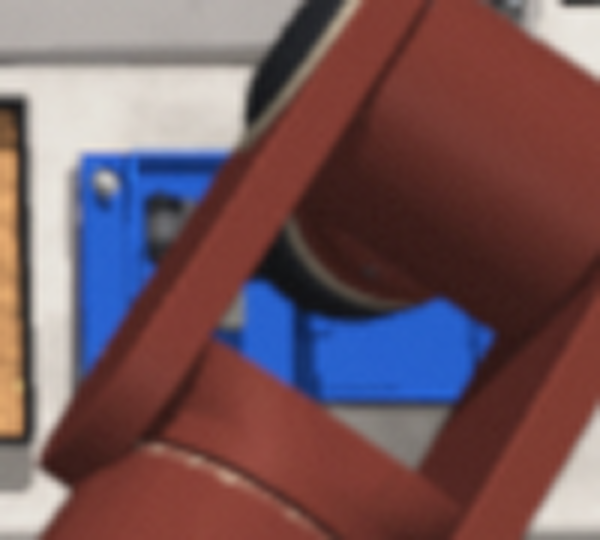

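send_rows(moves=[{"x": 0.035,"y": -0.004,"z": 0,"wx": 0,"wy": 0,"wz": 0},{"x": 0.045,"y": -0.006,"z": 0,"wx": 0,"wy": 0,"wz": 0},{"x": 0.045,"y": -0.006,"z": 0,"wx": 0,"wy": 0,"wz": 0},{"x": 0.045,"y": -0.006,"z": 0,"wx": 0,"wy": 0,"wz": 2},{"x": 0.04,"y": -0.006,"z": 0.01,"wx": 0,"wy": 0,"wz": 2},{"x": 0.02,"y": -0.002,"z": 0.02,"wx": 0,"wy": 0,"wz": 0},{"x": 0,"y": 0,"z": 0.01,"wx": 0,"wy": 0,"wz": 0},{"x": 0,"y": 0,"z": 0,"wx": 0,"wy": 0,"wz": 0}], claw=0.05)

```text
t: 30.5
eef_pos: [0.491, -0.0419, 0.1158]
ee_rot: [[0.085, 0.996, -0.013], [0.996, -0.085, 0.007], [0.006, -0.014, -1.0]]
contact_force: [0.0, -1.0, -0.3]
opening: 0.05
```

Run:
```python
from plan import *
plan(.4915,-.0278,.08,85)
```

```text
t30.50 pos [ 0.491  -0.0419  0.1158] yaw 85.13 open 0.0500 F [ 0.  -1.  -0.3] q6 -99
need tool shift [13.9 -0.2 35.9] mm turn [-0.8  -0.33  0.13]
```

send_rows(moves=[{"x": 0.012,"y": 0,"z": 0.005,"wx": -0.8,"wy": -0.3,"wz": 0.1},{"x": 0,"y": 0,"z": 0.015,"wx": 0,"wy": 0,"wz": 0},{"x": 0,"y": 0,"z": 0,"wx": 0,"wy": 0,"wz": 0},{"x": 0,"y": 0,"z": 0,"wx": 0,"wy": 0,"wz": 0}])

```text
t: 30.9
eef_pos: [0.4931, -0.0315, 0.0958]
ee_rot: [[0.092, 0.996, 0.003], [0.996, -0.092, -0.001], [-0.0, 0.003, -1.0]]
contact_force: [0.8, -0.8, -0.1]
opening: 0.0494
```

Run:
```python
from plan import *
plan(.4915,-.0278,.028,85)
from h import *
g=get_image("side")
u,v=proj(g,[.49,-.027,.03])[0]; u0,v0=int(u)-45,int(v)-40
cv2.imwrite("pics/j1.png",cv2.resize(g["pixels"][v0:v0+70,u0:u0+90,::-1],None,fx=7,fy=7,interpolation=cv2.INTER_CUBIC))
```

```text
t30.90 pos [ 0.4931 -0.0315  0.0958] yaw 84.74 open 0.0494 F [ 0.8 -0.8 -0.1] q6 -97
need tool shift [ 3.5 -2.1 67.8] mm turn [ 0.15  0.02 -0.26]
```

View pics/j1.png

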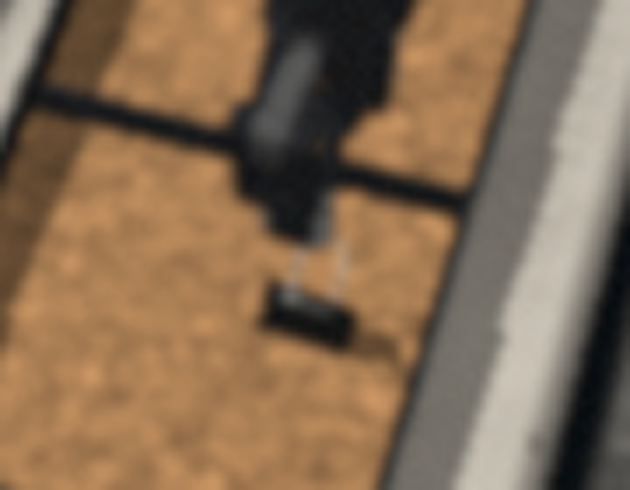

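send_rows(moves=[{"x": 0.003,"y": -0.002,"z": 0.01,"wx": 0.1,"wy": 0,"wz": -0.2},{"x": 0,"y": 0,"z": 0.01,"wx": 0,"wy": 0,"wz": 0},{"x": 0,"y": 0,"z": 0,"wx": 0,"wy": 0,"wz": 0},{"x": 0,"y": 0,"z": 0,"wx": 0,"wy": 0,"wz": 0}])

```text
t: 31.35
eef_pos: [0.4923, -0.0289, 0.0757]
ee_rot: [[0.089, 0.996, 0.003], [0.996, -0.089, -0.001], [-0.001, 0.003, -1.0]]
contact_force: [0.6, 0.0, -0.8]
opening: 0.0496
```

Run:
```python
from plan import *
plan(.4915,-.0278,.028,85)
```

```text
t31.35 pos [ 0.4923 -0.0289  0.0757] yaw 84.87 open 0.0496 F [ 0.6  0.  -0.8] q6 -97
need tool shift [ 1.  -1.1 47.7] mm turn [ 0.2   0.04 -0.13]
```

send_rows(moves=[{"x": 0.001,"y": -0.001,"z": 0.012,"wx": 0.2,"wy": 0,"wz": 0},{"x": 0,"y": 0,"z": 0.015,"wx": 0,"wy": 0,"wz": 0},{"x": 0,"y": 0,"z": 0.012,"wx": 0,"wy": 0,"wz": 0},{"x": 0,"y": 0,"z": 0.003,"wx": 0,"wy": 0,"wz": 0},{"x": 0,"y": 0,"z": 0,"wx": 0,"wy": 0,"wz": 0}])

```text
t: 31.85
eef_pos: [0.4914, -0.0277, 0.0307]
ee_rot: [[0.09, 0.996, -0.0], [0.996, -0.09, -0.001], [-0.001, -0.0, -1.0]]
contact_force: [0.2, 0.3, 1.0]
opening: 0.0501
```

Run:
```python
from plan import *
plan(.4915,-.0278,.028,85)
from h import *
g=get_image("side")
u,v=proj(g,[.49,-.027,.03])[0]; u0,v0=int(u)-45,int(v)-40
cv2.imwrite("pics/j2.png",cv2.resize(g["pixels"][v0:v0+70,u0:u0+90,::-1],None,fx=7,fy=7,interpolation=cv2.INTER_CUBIC))
```

```text
t31.85 pos [ 0.4914 -0.0277  0.0307] yaw 84.86 open 0.0501 F [0.2 0.3 1. ] q6 -97
need tool shift [-0.1  0.1  2.7] mm turn [-0.01  0.04 -0.14]
```

View pics/j2.png

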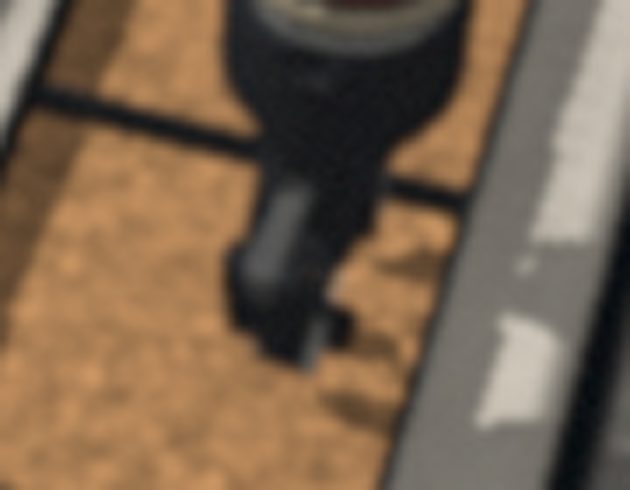

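send_rows(moves=[{"x": 0,"y": 0,"z": 0.002,"wx": 0,"wy": 0,"wz": 0},{"x": 0,"y": 0,"z": 0,"wx": 0,"wy": 0,"wz": 0},{"x": 0,"y": 0,"z": 0,"wx": 0,"wy": 0,"wz": 0},{"x": 0,"y": 0,"z": 0,"wx": 0,"wy": 0,"wz": 0},{"x": 0,"y": 0,"z": 0,"wx": 0,"wy": 0,"wz": 0}], claw=0.022)

```text
t: 32.4
eef_pos: [0.4931, -0.028, 0.0308]
ee_rot: [[0.09, 0.996, 0.004], [0.996, -0.09, -0.002], [-0.001, 0.004, -1.0]]
contact_force: [0.0, -0.6, -0.7]
opening: 0.0274
```

Run:
```python
from plan import *
plan(.4915,-.0278,.028,85)
```

```text
t32.40 pos [ 0.4931 -0.028   0.0308] yaw 84.86 open 0.0274 F [ 0.  -0.6 -0.7] q6 -97
need tool shift [ 0.1 -1.7  2.8] mm turn [ 0.22  0.07 -0.14]
```

send_rows(moves=[{"x": 0,"y": 0,"z": -0.02,"wx": 0,"wy": 0,"wz": 0},{"x": 0,"y": 0,"z": -0.03,"wx": 0,"wy": 0,"wz": 0},{"x": 0,"y": 0,"z": -0.04,"wx": 0,"wy": 0,"wz": 0},{"x": 0,"y": 0,"z": -0.03,"wx": 0,"wy": 0,"wz": 0},{"x": 0,"y": 0,"z": -0.01,"wx": 0,"wy": 0,"wz": 0},{"x": 0,"y": 0,"z": 0,"wx": 0,"wy": 0,"wz": 0}])

```text
t: 33.0
eef_pos: [0.491, -0.0275, 0.1635]
ee_rot: [[0.09, 0.996, -0.0], [0.996, -0.09, -0.001], [-0.001, -0.0, -1.0]]
contact_force: [-0.2, 0.0, -0.8]
opening: 0.0273
```

Run:
```python
from plan import *
plan(.5225,-.361,.15,85)
from h import *
g=get_image("side")
u,v=proj(g,[.49,-.027,.14])[0]; u0,v0=int(u)-45,int(v)-30
cv2.imwrite("pics/j3.png",cv2.resize(g["pixels"][v0:v0+70,u0:u0+90,::-1],None,fx=7,fy=7,interpolation=cv2.INTER_CUBIC))
```

```text
t33.00 pos [ 0.491  -0.0275  0.1635] yaw 84.86 open 0.0273 F [-0.2  0.  -0.8] q6 -97
need tool shift [-329.3   61.3   13.8] mm turn [-0.01  0.04 -0.14]
```

View pics/j3.png

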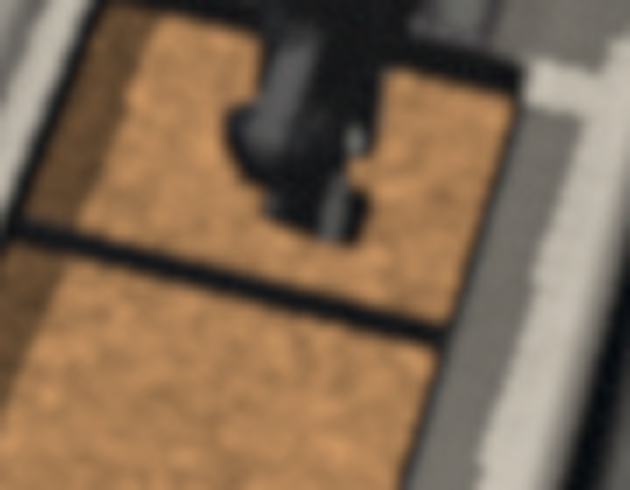

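send_rows(moves=[{"x": -0.025,"y": 0.005,"z": 0,"wx": 0,"wy": 0,"wz": 0},{"x": -0.04,"y": 0.007,"z": 0,"wx": 0,"wy": 0,"wz": -1},{"x": -0.04,"y": 0.007,"z": 0,"wx": 0,"wy": 0,"wz": -1},{"x": -0.04,"y": 0.006,"z": 0,"wx": 0,"wy": 0,"wz": -1},{"x": -0.04,"y": 0.006,"z": 0,"wx": 0,"wy": 0,"wz": -1},{"x": -0.04,"y": 0.006,"z": 0,"wx": 0,"wy": 0,"wz": 0},{"x": -0.04,"y": 0.006,"z": -0.004,"wx": 0,"wy": 0,"wz": 0},{"x": -0.03,"y": 0.005,"z": -0.004,"wx": 0,"wy": 0,"wz": 0}])

```text
t: 33.85
eef_pos: [0.517, -0.3267, 0.1461]
ee_rot: [[0.01, 1.0, -0.028], [1.0, -0.009, 0.017], [0.016, -0.028, -0.999]]
contact_force: [0.7, 0.2, -0.1]
opening: 0.0272
```

send_rows(moves=[{"x": 0,"y": 0,"z": 0,"wx": 0,"wy": 0,"wz": 0}])

```text
t: 33.95
eef_pos: [0.5162, -0.3296, 0.1436]
ee_rot: [[0.014, 0.999, -0.03], [1.0, -0.013, 0.018], [0.017, -0.03, -0.999]]
contact_force: [-0.2, 1.1, -0.9]
opening: 0.0275
```

Run:
```python
from plan import *
plan(.5225,-.366,.13,89.3)
```

```text
t33.95 pos [ 0.5162 -0.3296  0.1436] yaw 89.22 open 0.0275 F [-0.2  1.1 -0.9] q6 -129
need tool shift [-36.6   7.2  12.8] mm turn [-1.74 -0.99 -0.07]
```

send_rows(moves=[{"x": -0.02,"y": 0.003,"z": 0,"wx": -1.7,"wy": -1,"wz": 0},{"x": -0.014,"y": 0.002,"z": 0,"wx": 0,"wy": 0,"wz": 0},{"x": 0,"y": 0,"z": 0,"wx": 0,"wy": 0,"wz": 0},{"x": 0,"y": 0,"z": 0,"wx": 0,"wy": 0,"wz": 0}])

```text
t: 34.35
eef_pos: [0.5176, -0.3607, 0.1339]
ee_rot: [[0.014, 1.0, -0.011], [1.0, -0.014, 0.011], [0.011, -0.011, -1.0]]
contact_force: [1.0, -0.3, 0.7]
opening: 0.0272
```

Run:
```python
from plan import *
plan(.5225,-.366,.10,89.3)
```

```text
t34.35 pos [ 0.5176 -0.3607  0.1339] yaw 89.20 open 0.0272 F [ 1.  -0.3  0.7] q6 -131
need tool shift [-5.6  5.4 33.8] mm turn [-0.64 -0.62 -0.1 ]
```

send_rows(moves=[{"x": -0.005,"y": 0.004,"z": 0.01,"wx": -0.6,"wy": -0.6,"wz": 0},{"x": 0,"y": 0,"z": 0.015,"wx": 0,"wy": 0,"wz": 0},{"x": 0,"y": 0,"z": 0,"wx": 0,"wy": 0,"wz": 0},{"x": 0,"y": 0,"z": 0,"wx": 0,"wy": 0,"wz": 0}])

```text
t: 34.75
eef_pos: [0.5214, -0.3616, 0.1063]
ee_rot: [[0.011, 1.0, -0.003], [1.0, -0.011, 0.004], [0.004, -0.003, -1.0]]
contact_force: [0.2, -0.4, -0.3]
opening: 0.0273
```

Run:
```python
from plan import *
plan(.5225,-.366,.0680,89.3)
from h import *
g=get_image("side")
u,v=proj(g,[.523,-.34,.06])[0]; u0,v0=int(u)-50,int(v)-50
cv2.imwrite("pics/j4.png",cv2.resize(g["pixels"][v0:v0+95,u0:u0+100,::-1],None,fx=6,fy=6,interpolation=cv2.INTER_CUBIC))
```

```text
t34.75 pos [ 0.5214 -0.3616  0.1063] yaw 89.38 open 0.0273 F [ 0.2 -0.4 -0.3] q6 -131
need tool shift [-4.5  1.3 38.3] mm turn [-0.19 -0.22  0.08]
```

View pics/j4.png

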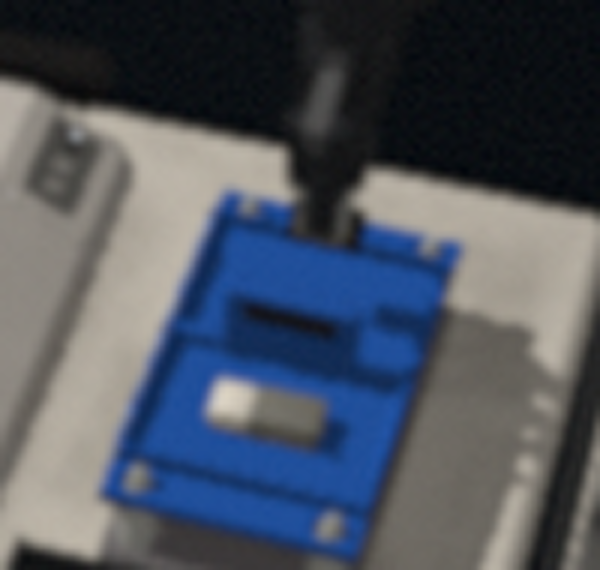

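Eraser is flat in the near bay; clip hangs over the far bay. Lower it.

send_rows(moves=[{"x": -0.004,"y": 0.001,"z": 0.005,"wx": -0.2,"wy": -0.2,"wz": 0},{"x": 0,"y": 0,"z": 0.012,"wx": 0,"wy": 0,"wz": 0},{"x": 0,"y": 0,"z": 0.005,"wx": 0,"wy": 0,"wz": 0},{"x": 0,"y": 0,"z": 0,"wx": 0,"wy": 0,"wz": 0}])

```text
t: 35.2
eef_pos: [0.5226, -0.3658, 0.0833]
ee_rot: [[0.011, 1.0, 0.001], [1.0, -0.011, -0.0], [-0.0, 0.001, -1.0]]
contact_force: [-0.3, -0.1, 0.3]
opening: 0.027
```

Run:
```python
from plan import *
plan(.5225,-.366,.0680,89.3)
```

```text
t35.20 pos [ 0.5226 -0.3658  0.0833] yaw 89.39 open 0.0270 F [-0.3 -0.1  0.3] q6 -131
need tool shift [-0.2 -0.1 15.3] mm turn [0.07 0.03 0.09]
```

send_rows(moves=[{"x": 0,"y": 0,"z": 0.008,"wx": 0,"wy": 0,"wz": 0},{"x": 0,"y": 0,"z": 0.004,"wx": 0,"wy": 0,"wz": 0},{"x": 0,"y": 0,"z": 0.001,"wx": 0,"wy": 0,"wz": 0},{"x": 0,"y": 0,"z": 0,"wx": 0,"wy": 0,"wz": 0}])

```text
t: 35.6
eef_pos: [0.5225, -0.3658, 0.0688]
ee_rot: [[0.011, 1.0, 0.001], [1.0, -0.011, -0.0], [-0.0, 0.001, -1.0]]
contact_force: [-0.9, 0.8, 0.5]
opening: 0.0269
```

Run:
```python
from plan import *
plan(.5225,-.366,.0680,89.3)
from h import *
g=get_image("side")
u,v=proj(g,[.523,-.34,.06])[0]; u0,v0=int(u)-50,int(v)-50
cv2.imwrite("pics/j5.png",cv2.resize(g["pixels"][v0:v0+75,u0:u0+80,::-1],None,fx=8,fy=8,interpolation=cv2.INTER_CUBIC))
```

```text
t35.60 pos [ 0.5225 -0.3658  0.0688] yaw 89.38 open 0.0269 F [-0.9  0.8  0.5] q6 -131
need tool shift [-0.2  0.   0.8] mm turn [0.04 0.   0.08]
```

View pics/j5.png

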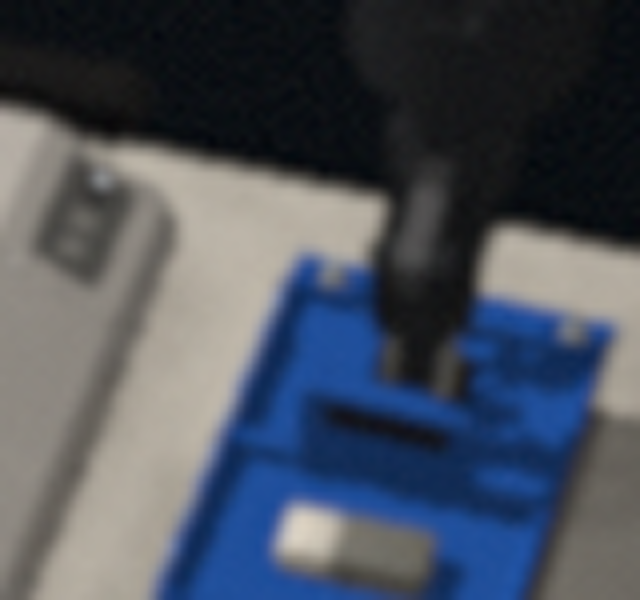

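send_rows(moves=[{"x": 0,"y": 0,"z": 0.001,"wx": 0,"wy": 0,"wz": 0},{"x": 0,"y": 0,"z": 0.001,"wx": 0,"wy": 0,"wz": 0},{"x": 0,"y": 0,"z": 0,"wx": 0,"wy": 0,"wz": 0}])

```text
t: 35.95
eef_pos: [0.523, -0.3661, 0.0676]
ee_rot: [[0.011, 1.0, 0.002], [1.0, -0.011, -0.001], [-0.001, 0.002, -1.0]]
contact_force: [-0.2, 0.2, -0.5]
opening: 0.0275
```

send_rows(moves=[{"x": 0,"y": 0,"z": 0,"wx": 0,"wy": 0,"wz": 0},{"x": 0,"y": 0,"z": 0,"wx": 0,"wy": 0,"wz": 0},{"x": 0,"y": 0,"z": 0,"wx": 0,"wy": 0,"wz": 0}], claw=0.038)

```text
t: 36.25
eef_pos: [0.5233, -0.3664, 0.0682]
ee_rot: [[0.011, 1.0, 0.003], [1.0, -0.011, -0.002], [-0.002, 0.003, -1.0]]
contact_force: [0.2, -0.2, 0.0]
opening: 0.0378
```

Run:
```python
from plan import *
plan(.5225,-.366,.0680,89.3)
```

```text
t36.25 pos [ 0.5233 -0.3664  0.0682] yaw 89.39 open 0.0378 F [ 0.2 -0.2  0. ] q6 -131
need tool shift [ 0.4 -0.8  0.2] mm turn [0.15 0.1  0.09]
```

Straight up slowly, then clear.

send_rows(moves=[{"x": 0,"y": 0,"z": -0.015,"wx": 0,"wy": 0,"wz": 0},{"x": 0,"y": 0,"z": -0.025,"wx": 0,"wy": 0,"wz": 0},{"x": 0,"y": 0,"z": -0.035,"wx": 0,"wy": 0,"wz": 0},{"x": 0,"y": 0,"z": -0.04,"wx": 0,"wy": 0,"wz": 0},{"x": 0,"y": 0,"z": -0.03,"wx": 0,"wy": 0,"wz": 0},{"x": 0.04,"y": 0,"z": 0,"wx": 0,"wy": 0,"wz": 0},{"x": 0.045,"y": 0,"z": 0,"wx": 0,"wy": 0,"wz": 0},{"x": 0.045,"y": 0,"z": 0,"wx": 0,"wy": 0,"wz": 0}])

```text
t: 37.05
eef_pos: [0.5252, -0.2383, 0.229]
ee_rot: [[0.019, 1.0, 0.011], [1.0, -0.019, -0.008], [-0.008, 0.011, -1.0]]
contact_force: [1.4, 0.1, -0.3]
opening: 0.0376
```

send_rows(moves=[{"x": 0.045,"y": 0,"z": 0,"wx": 0,"wy": 0,"wz": 0},{"x": 0.045,"y": 0,"z": 0,"wx": 0,"wy": 0,"wz": 0},{"x": 0.045,"y": 0,"z": 0,"wx": 0,"wy": 0,"wz": 0},{"x": 0.045,"y": 0,"z": 0,"wx": 0,"wy": 0,"wz": 0},{"x": 0.04,"y": 0,"z": 0,"wx": 0,"wy": 0,"wz": 0},{"x": 0.02,"y": 0,"z": 0,"wx": 0,"wy": 0,"wz": 0},{"x": 0,"y": 0,"z": 0,"wx": 0,"wy": 0,"wz": 0},{"x": 0,"y": 0,"z": 0,"wx": 0,"wy": 0,"wz": 0}])

```text
t: 37.85
eef_pos: [0.5299, 0.0152, 0.2402]
ee_rot: [[0.013, 1.0, 0.028], [1.0, -0.013, -0.011], [-0.01, 0.028, -1.0]]
contact_force: [-0.0, 0.3, 0.4]
opening: 0.0381
```

Run:
```python
from plan import *
plan(.5225,-.366,.2,89.3)
from hol import *
r=[]
for n in ("side","top"):
    g=get_image(n); np.savez(f"/tmp/{n}9.npz",**g)
    u,v=proj(g,[.523,-.32,.06])[0]; u0,v0=int(u)-50,int(v)-45
    r.append(cv2.resize(g["pixels"][v0:v0+90,u0:u0+100,::-1],None,fx=4,fy=4,interpolation=cv2.INTER_CUBIC))
    C=cloud(g); hsv=cv2.cvtColor(g["pixels"],cv2.COLOR_RGB2HSV); b=(hsv[...,0]>105)&(hsv[...,0]<125)&(hsv[...,1]>150)&(C[...,1]<-.2)
    P=C[b]; P=P[abs(P[:,2]-.042)<.006]
    k=np.linalg.lstsq(np.c_[P[:,:2]-[.522,-.321],np.ones(len(P))],P[:,2],rcond=None)[0]; print(n,len(P),"slope",k[:2],"z",k[2])
    holes(g,(.522,-.321),.042)
    print("glue",boxes_of(n,"glue_stick")[:1])
cv2.imwrite("pics/k1.png",np.hstack(r))
```

```text
t37.85 pos [0.5299 0.0152 0.2402] yaw 89.23 open 0.0381 F [-0.   0.3  0.4] q6 -95
need tool shift [-380.8   -3.6   44.1] mm turn [ 1.61  0.6  -0.06]
side 800 slope [ 0.00111229 -0.00585693] z 0.042291913326685915
[-0.042  0.087] [ 0.4842 -0.2343] 197
glue [{'bbox': [189.3, 242.2, 14.2, 27.7], 'confidence': 0.65}]
top 2195 slope [ 0.00124881 -0.00209963] z 0.04225921022240412
[0.042 0.087] [ 0.5674 -0.2362] 128
[ 0.042 -0.087] [ 0.5648 -0.4096] 124
[-0.042  0.087] [ 0.4834 -0.2347] 126
[-0.042 -0.087] [ 0.481  -0.4084] 124
(array([ 0.52417394, -0.32223335]), np.float64(-0.8451083908605986), np.float64(0.0003227134286252764))
glue [{'bbox': [188.1, 150.7, 13.6, 4.5], 'confidence': 0.38}]
```

View pics/k1.png

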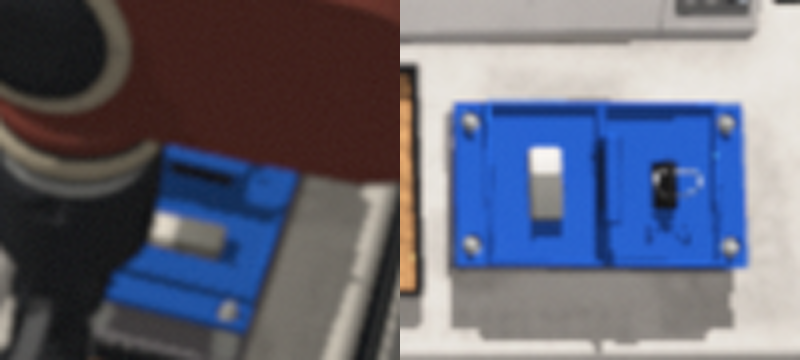

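Run:
```python
from h import *
g=dict(np.load("/tmp/top9.npz"))
u0,v0=[int(q) for q in proj(g,[.522,-.366,.06])[0]]; u0-=14;v0-=12;k=22
a=cv2.resize(g["pixels"][v0:v0+24,u0:u0+28,::-1],None,fx=k,fy=k,interpolation=cv2.INTER_CUBIC)
c=np.array([.523,-.3664])
def dr(P,col):
    for u,v in proj(g,np.array(P)): cv2.circle(a,(int((u-u0+.5)*k),int((v-v0+.5)*k)),4,col,-1)
dr([[c[0]+x,c[1]+y,z] for x in(-.016,.016) for y in(-.008,.008) for z in(.042,.060)],(0,0,255))
dr([[c[0]+x,c[1]+y,.078] for x in(-.006,.006) for y in(-.0145,.0145)],(0,255,0))
cv2.imwrite("pics/k2.png",a)
C=cloud(g)[v0:v0+24,u0:u0+28]; print(np.round(C[6:18,8:24,2]*1000).astype(int))
```

```text
[[41 41 42 42 38 40 45 41 43 45 38 41 44 45 41 42]
 [44 39 45 51 51 55 64 59 47 42 45 40 43 45 44 41]
 [42 44 46 49 51 59 64 63 47 44 44 45 41 41 43 41]
 [45 45 45 48 72 64 57 60 54 62 69 69 73 41 41 42]
 [40 44 45 76 52 57 62 60 50 43 42 41 44 40 44 44]
 [42 43 46 76 55 56 61 61 53 39 45 40 40 42 78 42]
 [39 42 46 78 52 56 55 60 50 40 43 41 43 41 76 43]
 [42 40 47 74 56 58 63 58 50 45 40 44 39 42 40 42]
 [41 44 41 47 75 55 58 58 53 42 42 45 45 76 44 39]
 [40 41 44 49 52 54 63 62 62 67 41 43 44 35 38 41]
 [42 46 40 50 54 55 60 62 53 40 44 46 42 38 43 43]
 [42 43 40 46 52 52 62 59 56 41 48 41 39 43 42 41]]
```

View pics/k2.png

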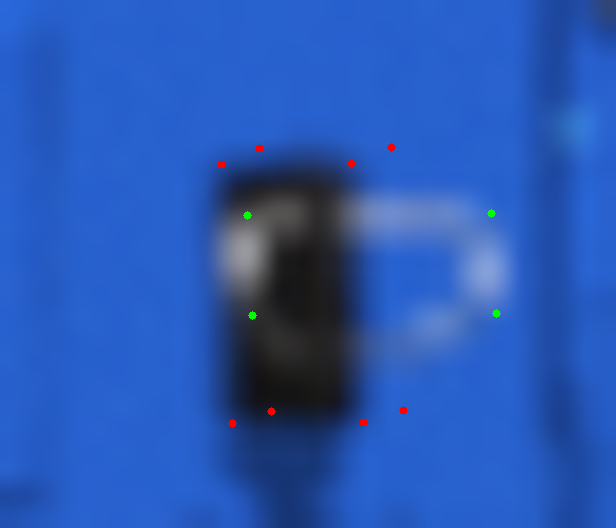

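```bash
python3 -c "
from plan import *
print(finish_job())"
```

```text
the job is handed in; nothing more can be done
None
```

The caddy is made up and handed in at about 38 s of the 120 s allowed. `finish_job()` gives no verdict, so the result rests on my own checks below.

- **Order followed:** the staples box and staple remover went into the grey tray. The blue tray was then lowered onto the four posts and let go. Last, the eraser went into the near bay and the binder clip into the far bay, with everything released and the arm moved clear.
- **Blue tray:** its floor measured about 42 mm high, as expected for a seated tray. It was level to within 0.006 slope, pins showed in all four holes, and its yaw was about −0.85°, against about −0.7° estimated for the grey tray.
- **Stapling kit:** the box and remover were seen lying flat in the grey tray before it was covered. They can no longer be seen, so I could not re-check them at the end.
- **Paper kit:** the eraser lies flat. The clip stands upright, with both wire tips at about 76–78 mm, as predicted.
- **Bystanders:** the arm was not moved near the sticky notes, tape roll or glue stick. I re-checked only the glue stick: it was in its starting place in both pictures, though the top camera's match was partly hidden and low in confidence.

The two cameras disagreed by up to about 4 mm. I used the top camera because it agreed within 0.5 mm, across the pinch direction, with where the gripper released the box and remover. The final hole fit put the blue tray 1–2 mm from where the gripper had placed it. I put that down to pin glare and calibration error, and it is inside the 5 mm tolerance.

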